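# Fit up four post feet for tacking

### The job

Lay out the four post feet ready for tack welding: take each cut stub standing on the welding table (round pipe, square tube, flat bar, angle) and stand it upright on the base plate whose white outline matches its section, centred on the outline and turned to match it, the angle's corner on the L's corner. Set each one down rather than dropping it, don't knock any over, and leave all four standing free.

Things in the scene. Friction and masses are not known exactly. Their poses are not given: they have to be found in the camera images.
- pipe_mid (a point): Round pipe stub, blue-grey steel, outside diameter 48 mm, wall 4 mm, 80 mm tall, standing on end on the table, open at the top, about 0.35 kg. The point is on its axis, half-way up (40 mm above its foot); z up along the axis.
- square_mid (a point): Square tube stub, bright steel, 50 x 50 mm outside, wall 4 mm, 80 mm tall, standing on end, open at the top, about 0.46 kg. The point is on its axis, half-way up (40 mm above its foot); z up, x and y square to its faces.
- flat_mid (a point): Flat bar stub, solid dark steel, 60 x 20 mm section, 80 mm tall, standing on end, about 0.72 kg. The point is its centre, half-way up (40 mm above its foot); z up, x along the 60 mm width, y through the 20 mm thickness.
- angle_mid (a point): Angle (L-section) stub, rusty brown, legs 60 x 60 mm, 8 mm thick, 80 mm tall, standing on end, about 0.57 kg. The point is the centre of the 60 x 60 mm square around the L (in the air), 40 mm above its foot; z up. One leg lies along x with its middle plane at y = -26 mm, the other along y with its middle plane at x = -26 mm. Grip either leg across its thickness, e.g. at x = 2, y = -26 mm.
- angle_heel (a point): The outer corner (heel) of the angle stub, where the legs meet, half-way up: at x = -30, y = -30 mm from angle_mid; same axes.
- outline_pipe (a point): Dark steel base plate, 110 x 110 x 10 mm, tacked to the table, small dark bolt holes at its corners, a circle in white 4 mm line just outside the footprint at its centre. The point is the outline's centre on the upper face (10 mm above the table); z up, x and y along the plate's edges.
- outline_square (a point): Dark steel base plate, 110 x 110 x 10 mm, tacked to the table, small dark bolt holes at its corners, a square of 50 mm in white 4 mm line just outside the footprint at its centre. The point is the outline's centre on the upper face (10 mm above the table); z up, x and y along the plate's edges, which are also the sides of the square.
- outline_flat (a point): Dark steel base plate, 110 x 110 x 10 mm, tacked to the table, small dark bolt holes at its corners, a rectangle of 60 x 20 mm in white 4 mm line just outside the footprint at its centre. The point is the outline's centre on the upper face (10 mm above the table); z up, x and y along the plate's edges; the rectangle's long side runs along x.
- outline_angle (a point): Dark steel base plate, 110 x 110 x 10 mm, tacked to the table, small dark bolt holes at its corners, an L (legs 60 mm, 8 mm wide) in white 4 mm line just outside the footprint at its centre. The point is the outline's centre on the upper face (10 mm above the table); z up, x and y along the plate's edges; centre means that of the square around the L: its outer corner is at x = y = -30 mm, legs along +x and +y, as on the stub.

How it is judged:
By the outcome, as a careful person would: the job done as asked, in the order asked, and still so for the second after the job is handed in, with the robot touching nothing.
It also fails if it takes over 109 s, if anything falls off the work surface, if the arm or the gripper's body presses on something with over 40 N, if the wrist force passes 120 N, or if a joint passes its speed limit or range.

### The arm

A 7-joint arm with a two-finger parallel gripper is mounted at the origin on the work surface. World frame = base frame: x ahead of the robot, y to its left, z up, the work surface at z = 0. Lengths are in m, angles in rad, forces in N, time in s.
With the tool pointing down it reaches from about 0.425 to 0.875 m from the base axis. Payload 8.4 kg.
Tool frame: the origin (TCP) lies at the very end of the fingers, on their centre line; the grasp point (between the pads) lies 19 mm behind it (bot.grip_depth is the distance from the TCP to the grasp point, in m); z points along the fingers, x is the direction in which the jaws open and shut, and the axes are right-handed (so a half turn about z gives the same grasp; the last joint's range is limited). The gripper opens to 87 mm and grips with 3 to 60 N. Pads are 19 mm wide; open, the fingers measure 117 mm over their backs; the gripper's body (75 mm by 190 mm) begins 51 mm behind the grasp point.
Start: joints at [-0.099, 0.333, 0.04, 1.465, -0.013, 1.343, -0.059], TCP at [0.65, -0, 0.223] pointing down, gripper open.
Joint ranges: [-2.58, 2.58], [-0.38, 2.09], [-1.3, 1.39], [0.25, 2.4], [-1.5, 4.64], [0.08, 2.09], [-2.65, 2.65]. Speed limits (rad/s): [2.22, 2.22, 2.79, 2.79, 3.14, 3.14, 3.14].

### API

Orientations are given as a rotation vector (axis times angle).
In Python, from station import bot, vision gives the robot as it stands.
- The arm moves only by the tool carry_out, never from a script. Its argument "moves" is one flat list of numbers, 6 for each row, row after row: the shift along the tool's x, y, z in cm, then the turn, a rotation vector about the tool's x, y, z in rad. In form: [dx, dy, dz, rx, ry, rz, dx, dy, dz, rx, ry, rz, ...]. A call has 1 to 20 rows; each row shifts and turns the commanded pose from where the row before left it, along the tool's axes as they then stand; what a row does not reach is not made up. A row lasts 1/12 s, in which the tool goes at most 41.7 mm and 7.16 degrees, less where a joint would pass 70% of its speed; a pose out of reach is approached as far as the arm can. A call is refused whole if a number of a shift passes 4.17 or a number of a turn 0.125, either way. A call with a gripper value outside its range is refused whole. "jaw" is the finger opening in cm, from 0 to 8.7, set as the call begins (left out, the last holds). The fingers move at their own pace and stop on an object; the grip force is fixed at half the most. Time passes only in rows, so rows that do not move let the fingers close. It gives the time, the measured TCP pose, the force and the opening at its end, in the units of the state.
- bot.get_state(): the state, without advancing time (a new reading comes with each control period).
- vision.camera(name): name is "scene" or "side" or "wrist"; returns a dict with "image" (384x512x3 uint8, red, green, blue), "fx", "fy", "cx", "cy" (pixels), "extrinsics" (4x4, takes a point from camera to world coordinates); the wrist camera has in their place "tool_from_camera" (4x4, takes a point from camera to tool coordinates, whose origin is the TCP and whose axes are the tool frame's). Camera axes: x right, y down, z forward; pixel columns grow to the right and rows downward; lengths in m; the calibration is good to about 2 mm. A picture is of the moment at which its call begins: read the wrist's pose just before it. There is no depth.
- bot.finish_job(): hands the job in, once; it reports no verdict.
The state is a dict: "t": time; "qpos": joint angles; "joint_vel": joint speeds; "joint_torque": joint torques, N m; "eef_pos": TCP position; "eef_rot": TCP orientation; "ft_force": force on the tool from outside, world axes, zero at the start; "torque": the same for the moment, N m; "width": opening from 0.0 (shut) to 1.0 (fully open).
Only numpy, scipy, OpenCV 4.12 (cv2) and the standard library are available. Lean on these libraries where they do the work, as an engineer would, in place of code of your own. Each camera call takes 0.05 s, during which the arm holds its last target.

## Working session

There is one attempt and no reset: what is moved stays moved. The work goes in short steps, Python scripts to look and compute and a tool call to move; the robot and the scene stay as the last step left them, time stands still between calls to the robot, and variables do not carry over. Pictures are saved under pics/ and viewed, and the job is handed in when it is done.

Besides the shell and the picture viewer there is one more tool, called by a JSON object that holds its "op" and its "data". carry_out: Moves the arm, as the interface text tells. Its arguments: {"type":"object","properties":{"moves":{"type":"array"},"jaw":{"type":"number"}},"required":["moves"]}

```bash
ls; mkdir -p pics; python3 - <<'E'
from station import bot, vision
import cv2, numpy as np
print(bot.get_state())
for n in ["scene","side","wrist"]:
    c=vision.camera(n); cv2.imwrite(f"pics/a_{n}.png",c["image"][:,:,::-1])
    print(n,{k:(np.round(v,4).tolist()) for k,v in c.items() if k!="image"})
E
```

```text
pics
{'t': 0.0, 'qpos': array([-0.09917792,  0.3339068 ,  0.03982678,  1.4662952 , -0.01340881,
        1.34330868, -0.05847171]), 'joint_vel': array([-1.12609836e-05,  1.94252699e-04, -2.02369952e-03, -1.27260340e-03,
       -1.36230468e-04,  1.39455609e-03, -6.06983090e-05]), 'joint_torque': array([ 1.06989024e-03, -6.56351209e+01,  1.33598529e+00, -4.03798449e+01,
       -5.97442500e-02,  4.47441044e-02,  1.62792835e-04]), 'eef_pos': array([ 6.49513452e-01, -1.27205896e-05,  2.21649573e-01]), 'eef_rot': array([ 3.14150366e+00,  4.88831332e-05, -2.59220632e-03]), 'ft_force': array([ 0.35388824,  1.07749621, -0.29142408]), 'torque': array([0.01101502, 0.0265829 , 0.04563008]), 'width': 0.9999163775875859}
scene {'fx': 372.3492, 'fy': 372.3492, 'cx': 247.2733, 'cy': 188.4823, 'extrinsics': [[-0.7143, 0.5511, -0.4314, 0.9944], [0.6998, 0.568, -0.4332, 0.464], [0.0063, -0.6113, -0.7913, 0.92], [0.0, 0.0, 0.0, 1.0]]}
side {'fx': 456.5975, 'fy': 456.5975, 'cx': 253.5596, 'cy': 192.833, 'extrinsics': [[-0.9841, -0.1032, 0.1447, 0.3292], [-0.1774, 0.5202, -0.8354, 1.0726], [0.0109, -0.8478, -0.5302, 0.7743], [0.0, 0.0, 0.0, 1.0]]}
wrist {'fx': 266.3329, 'fy': 266.3329, 'cx': 253.8159, 'cy': 188.8368, 'tool_from_camera': [[1.0, -0.0002, -0.0005, 0.0007], [0.0004, 0.9593, 0.2823, -0.0765], [0.0004, -0.2823, 0.9593, -0.162], [0.0, 0.0, 0.0, 1.0]]}
```

View pics/a_scene.png

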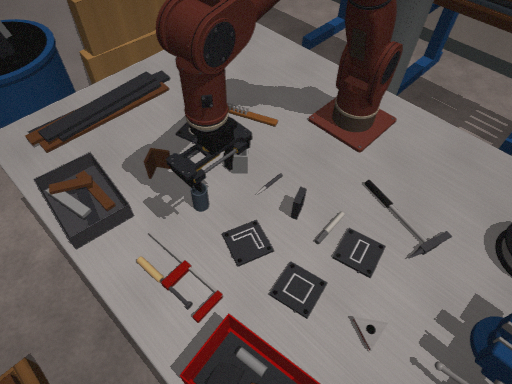

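View pics/a_side.png

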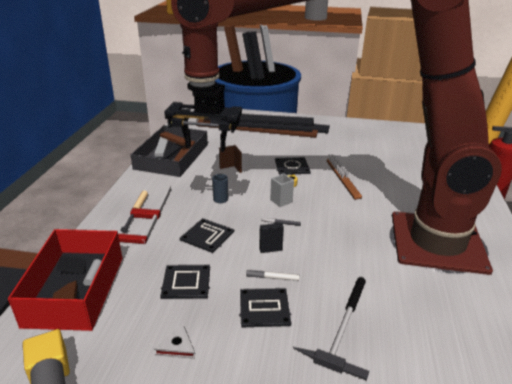

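View pics/a_wrist.png

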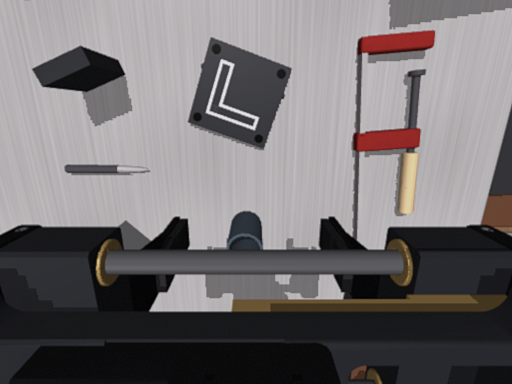

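The views show the L plate at scene (248,242), the square plate at (298,289) and the flat plate at (359,251). The circle plate is at side (292,165), hidden from the scene camera by the arm. The stubs are at side (220,188) pipe, (283,190) square, (270,237) flat and (230,158) angle.

```bash
cat > h.py <<'E'
from station import bot, vision
import cv2, numpy as np
from scipy.spatial.transform import Rotation as R
def shot(name):
    s=bot.get_state(); c=vision.camera(name)
    if name=="wrist":
        T=np.eye(4);T[:3,:3]=R.from_rotvec(s["eef_rot"]).as_matrix();T[:3,3]=s["eef_pos"]
        c["extrinsics"]=T@c["tool_from_camera"]
    return c
def ray(c,uv,z):
    uv=np.atleast_2d(uv).astype(float)
    d=np.c_[(uv[:,0]-c["cx"])/c["fx"],(uv[:,1]-c["cy"])/c["fy"],np.ones(len(uv))]@c["extrinsics"][:3,:3].T
    o=c["extrinsics"][:3,3]
    return o+d*((z-o[2])/d[:,2])[:,None]
def proj(c,P):
    P=np.atleast_2d(P); E=c["extrinsics"]; q=(P-E[:3,3])@E[:3,:3]
    return np.c_[q[:,0]/q[:,2]*c["fx"]+c["cx"],q[:,1]/q[:,2]*c["fy"]+c["cy"]]
def save(c,fn): cv2.imwrite(fn,c["image"][:,:,::-1])
E
python3 - <<'E'
from h import *
c=shot("scene");np.set_printoptions(precision=3,suppress=True)
print("scene L,sq,flat plates",ray(c,[[248,242],[298,289],[359,251]],.01)[:,:2])
print("pipe,flat,angle,square tops",ray(c,[[200,187],[301,190],[157,153],[240,155]],.08)[:,:2])
c=shot("side")
print("side L,sq,flat,circ",ray(c,[[208,234],[186,281],[265,306],[292,165]],.01)[:,:2])
print("pipe,flat,angle,sq",ray(c,[[220,176],[270,225],[230,150],[282,181]],.08)[:,:2])
E
```

```text
scene L,sq,flat plates [[0.628 0.102]
 [0.633 0.288]
 [0.43  0.334]]
pipe,flat,angle,square tops [[ 0.63  -0.094]
 [ 0.431  0.115]
 [ 0.639 -0.287]
 [ 0.462 -0.104]]
side L,sq,flat,circ [[ 0.623  0.103]
 [ 0.626  0.294]
 [ 0.427  0.338]
 [ 0.438 -0.339]]
pipe,flat,angle,sq [[ 0.636 -0.096]
 [ 0.449  0.124]
 [ 0.645 -0.274]
 [ 0.447 -0.104]]
```

{"op": "carry_out", "data": {"moves": [-3,-1,0,0,0,0,-3,-1,0,0,0,0,-3,-1,0,0,0,0,-2,0,0,0,0,0,0,0,0,0,0,0,0,0,0,0,0,0,0,0,0,0,0,0]}}

```text
t: 0.83
eef_pos: [0.5405, 0.0298, 0.2228]
eef_rot: [3.142, -0.0, 0.001]
ft_force: [1.1, -0.1, 0.4]
width: 0.998
```

```bash
cat >> h.py <<'E'
import pickle
def keep(tag):
    c=shot("wrist"); save(c,f"pics/{tag}.png"); pickle.dump(c,open(f"{tag}.pkl","wb"))
    s=bot.get_state(); print(s["t"],np.round(s["eef_pos"],4),np.round(s["eef_rot"],4),np.abs(s["joint_vel"]).max())
E
python3 -c "
from h import *
keep('w1')"
```

```text
0.8833 [0.5407 0.0297 0.2226] [ 3.1415e+00 -8.0000e-04  7.0000e-04] 0.01266735841159175
```

View pics/w1.png

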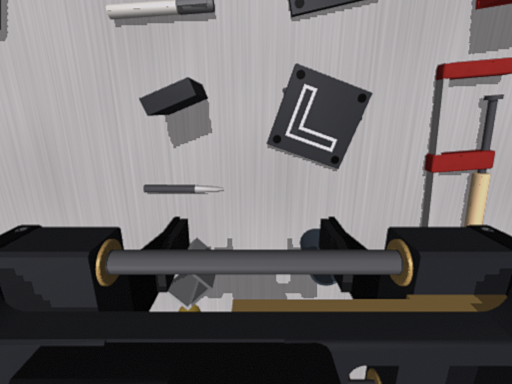

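The flat stub shows at about (173,97) and the L plate at (320,117), both clear. Next I'll take the +y view, then the −y ones.

{"op": "carry_out", "data": {"moves": [0,-4,0,0,0,0,0,-4,0,0,0,0,0,-4,0,0,0,0,0,-4,0,0,0,0,0,-3.5,0,0,0,0,0,0,0,0,0,0,0,0,0,0,0,0,0,0,0,0,0,0]}}

```text
t: 1.55
eef_pos: [0.5406, 0.2243, 0.2219]
eef_rot: [3.141, -0.001, -0.001]
ft_force: [0.2, -0.1, -0.7]
width: 1.003
```

```bash
python3 -c "
from h import *
keep('w2')"
```

```text
1.6 [0.5407 0.2235 0.2221] [ 3.1407e+00 -3.1000e-03 -8.0000e-04] 0.013234891038554115
```

{"op": "carry_out", "data": {"moves": [0,4,0,0,0,0,0,4,0,0,0,0,0,4,0,0,0,0,0,4,0,0,0,0,0,4,0,0,0,0,0,4,0,0,0,0,0,4,0,0,0,0,0,4,0,0,0,0,0,4,0,0,0,0,0,4,0,0,0,0,0,0,0,0,0,0,0,0,0,0,0,0,0,0,0,0,0,0]}}

```text
t: 2.68
eef_pos: [0.5395, -0.176, 0.2225]
eef_rot: [-3.141, 0.004, 0.0]
ft_force: [1.3, 0.6, 0.5]
width: 1.001
```

```bash
python3 -c "
from h import *
keep('w3')"
```

```text
2.7333 [ 0.5398 -0.1748  0.2225] [-3.1411e+00  7.0000e-04  1.0000e-04] 0.018919825962555075
```

{"op": "carry_out", "data": {"moves": [0,4,0,0,0,0,0,4,0,0,0,0,0,4,0,0,0,0,0,4,0,0,0,0,0,4,0,0,0,0,0,3,0,0,0,0,0,0,0,0,0,0,0,0,0,0,0,0,0,0,0,0,0,0]}}

```text
t: 3.48
eef_pos: [0.5408, -0.4033, 0.2223]
eef_rot: [-3.14, -0.003, -0.0]
ft_force: [0.7, 0.5, 0.0]
width: 1.002
```

```bash
python3 -c "
from h import *
keep('w4')
v=[cv2.imread(f'pics/w{i}.png')[:270] for i in (2,3,4)]
cv2.imwrite('pics/m1.png',np.vstack(v[:2]))"
```

```text
3.5333 [ 0.541  -0.4029  0.2225] [-3.1404e+00 -4.1000e-03 -5.0000e-04] 0.007050292718783531
```

View pics/m1.png

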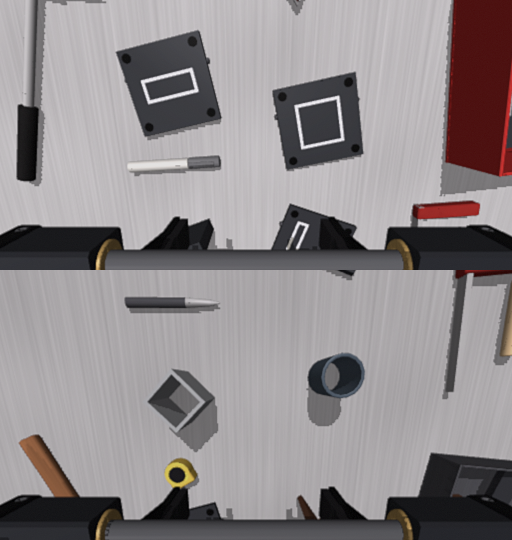

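View pics/w4.png

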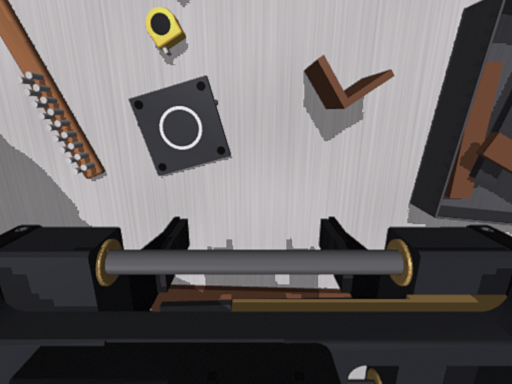

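Both rows are clear:
- **w2:** flat plate (169,84) and square plate (319,121).
- **w3:** square stub (185,130) and pipe (338,105).
- **w4:** circle plate (181,127) and angle (345,85).

I'll measure the outlines by contour and crop the stubs.

```bash
python3 - <<'E'
from h import *
np.set_printoptions(precision=4,suppress=True)
for tag,nm,(u,v) in [("w1","L",(320,117)),("w2","flat",(169,84)),("w2","square",(319,121)),("w4","circle",(181,127))]:
    c=pickle.load(open(tag+".pkl","rb")); g=cv2.cvtColor(c["image"],cv2.COLOR_RGB2GRAY)
    r=38; u0,v0=u-r,v-r
    p=cv2.resize(g[v0:v+r,u0:u+r],None,fx=4,fy=4,interpolation=cv2.INTER_CUBIC)
    b=(p>145).astype(np.uint8)
    n,lab,st,ce=cv2.connectedComponentsWithStats(b)
    # largest comp not touching border
    best=max((i for i in range(1,n) if st[i,0]>0 and st[i,1]>0 and st[i,0]+st[i,2]<8*r and st[i,1]+st[i,3]<8*r),key=lambda i:st[i,2]*st[i,3])
    k,_=cv2.findContours((lab==best).astype(np.uint8),cv2.RETR_EXTERNAL,cv2.CHAIN_APPROX_NONE)
    px=(k[0][:,0,:]+.5)/4-.5+[u0,v0]
    W=ray(c,px,.01)[:,:2].astype(np.float32)*1000
    (cx,cy),(w,h),a=cv2.minAreaRect(W)
    print(nm,cx,cy,"size",w,h,"ang",a)
    if nm=="L":
        box=cv2.boxPoints(((cx,cy),(w,h),a)); print(box); 
        # box corner nearest to contour
        print([np.linalg.norm(W-q,axis=1).min() for q in box])
    if nm=="circle": print(cv2.fitEllipse(W))
T=[]
for tag,nm,(u,v) in [("w1","flat",(173,97)),("w3","square",(182,130)),("w3","pipe",(338,105)),("w4","angle",(345,85))]:
    c=pickle.load(open(tag+".pkl","rb"))
    x0,y0=u-50,v-37
    p=cv2.resize(c["image"][y0:y0+75,x0:x0+100],None,fx=4,fy=4,interpolation=cv2.INTER_CUBIC)
    for k in range(0,100,10):
        cv2.putText(p,str(x0+k),(k*4,8),0,.3,(255,0,0)); cv2.line(p,(k*4,10),(k*4,14),(255,0,0))
        if k<75: cv2.putText(p,str(y0+k),(0,k*4+3),0,.3,(255,0,0))
    T.append(p)
m=np.vstack([np.hstack(T[:2]),np.hstack(T[2:])]); cv2.imwrite("pics/stubs.png",m[:,:,::-1])
E
```

```text
L 628.8784790039062 95.55314636230469 size 70.7591781616211 70.68838500976562 ang 70.74227142333984
[[583.8431  73.8104]
 [650.5762  50.4961]
 [673.9138 117.2959]
 [607.1808 140.6102]]
[np.float32(1.0414025), np.float32(0.7777739), np.float32(51.98566), np.float32(0.7938209)]
flat 430.1492614746094 331.8896179199219 size 70.92476654052734 30.771709442138672 ang 12.817989349365234
square 630.4080810546875 284.403076171875 size 60.87772750854492 60.861236572265625 ang 11.831318855285645
circle 440.3343505859375 -349.4756774902344 size 58.322303771972656 57.937522888183594 ang 0.083230160176754
((440.4154052734375, -349.5614929199219), (58.00493621826172, 58.20785903930664), 133.4472198486328)
```

View pics/stubs.png

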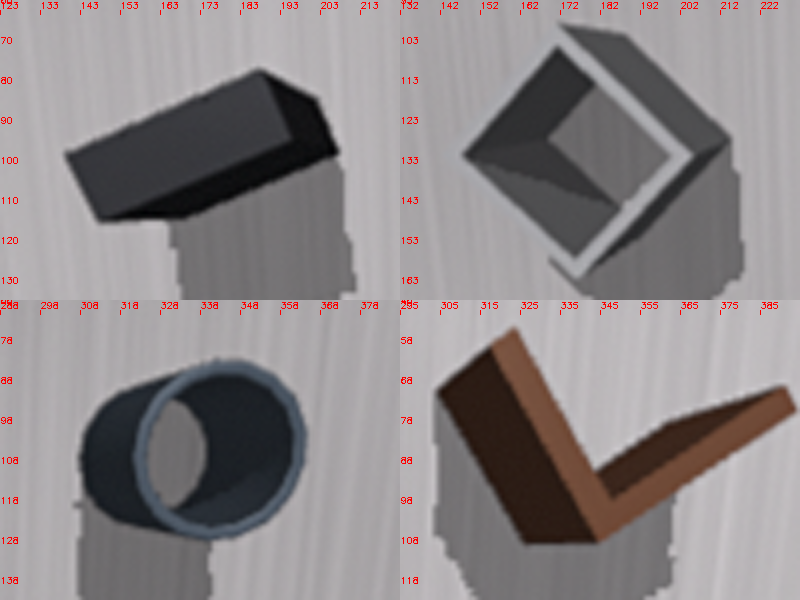

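```bash
cat >> h.py <<'E'
from scipy.optimize import least_squares
def fit(c,L,px,x0,z=.08):
    L=np.array(L)/1000.;px=np.array(px,float)
    def W(p):
        a=p[2];M=np.array([[np.cos(a),-np.sin(a)],[np.sin(a),np.cos(a)]])
        return np.c_[L@M.T+p[:2],np.full(len(L),z)]
    s=least_squares(lambda p:(proj(c,W(p))-px).ravel(),x0)
    return s.x,s.fun.reshape(-1,2)
E
python3 - <<'E'
from h import *
np.set_printoptions(precision=4,suppress=True)
def px(o,off,pts): return [((a-o[0]+.5)/4-.5+off[0],(b-o[1]+.5)/4-.5+off[1]) for a,b in pts]
w={i:pickle.load(open(f"w{i}.pkl","rb")) for i in (1,2,3,4)}
def rep(n,r): print(n,r[0][:2]*1000,np.degrees(r[0][2]),"resid px",r[1].ravel().round(1))
rep("flat",fit(w[1],[(-30,10),(-30,-10),(30,-10),(30,10)],px((0,0),(123,60),[(64,153),(100,221),(293,138),(262,68)]),[.44,.12,.4]))
rep("square",fit(w[3],[(-25,25),(25,25),(25,-25),(-21,21),(21,21),(21,-21),(-21,-21)][:7],px((400,0),(132,93),[(558,24),(693,153),(575,277),(560,45),(672,157),(577,258),(461,154)]),[.45,-.1,-.75]))
print("pipe",ray(w[3],px((0,300),(288,68),[(220,449)]),.08)*1000, ray(w[3],px((0,300),(288,68),[(135,449),(305,449),(220,360),(220,538)]),.08)[:,:2]*1000)
rep("angle",fit(w[4],[(-30,-30),(30,-30),(30,-22),(-22,-22),(-22,30),(-30,30)],px((400,300),(295,48),[(598,542),(796,410),(785,387),(608,500),(517,328),(491,347)]),[.64,-.28,.55]))
E
```

```text
flat [447.6923 121.2659] 21.48366271410586 resid px [-0.3 -0.1 -0.6  0.7  0.5  0.3  0.3 -0.8]
square [ 450.1264 -121.5644] -45.65583541648701 resid px [-0.2 -0.6  0.1  0.7  0.4  0.5 -0.3 -0.4  0.3 -0.4 -0.5  0.4  0.1 -0.1]
pipe [[637.1656 -93.8846  80.    ]] [[ 613.9899  -93.8168]
 [ 660.3397  -93.9523]
 [ 635.1024  -71.2368]
 [ 639.3236 -117.5737]]
angle [ 648.2818 -283.0917] 33.994934433505534 resid px [ 0.1  0.6  0.6  0.6  0.1 -0.4  0.6  0.4 -0.6 -0.5 -0.7 -0.5]
```

Fits are consistent: residuals are under 1 px and sizes match once threshold bias is allowed for. I'll start with the pipe.

{"op": "carry_out", "data": {"moves": [0.96,-3.09,0,0,0,0,0.96,-3.09,0,0,0,0,0.96,-3.09,0,0,0,0,0.96,-3.09,0,0,0,0,0.96,-3.09,0,0,0,0,0.96,-3.09,0,0,0,0,0.96,-3.09,0,0,0,0,0.96,-3.09,0,0,0,0,0.96,-3.09,0,0,0,0,0.96,-3.09,0,0,0,0,0,0,3,0,0,0,0,0,3,0,0,0,0,0,2,0,0,0,0,0,0,0,0,0,0,0,0,0,0,0,0,0,0,0,0,0], "jaw": 8.7}}

```text
t: 4.87
eef_pos: [0.6368, -0.0952, 0.1445]
eef_rot: [-3.141, -0.002, -0.004]
ft_force: [1.2, -0.1, 0.6]
width: 1.001
```

```bash
python3 -c "
from h import *
keep('p1');c=shot('scene');save(c,'pics/p1s.png')
for i in range(3): s=bot.get_state();print(s['eef_pos'],s['eef_rot'])"
```

```text
4.9167 [ 0.6371 -0.0955  0.1448] [-3.1416e+00 -1.1000e-03 -4.8000e-03] 0.006845464929389473
[ 0.63706229 -0.09574883  0.14481329] [3.14157025e+00 6.34677427e-04 4.98624598e-03]
[ 0.63706229 -0.09574883  0.14481329] [3.14157025e+00 6.34677427e-04 4.98624598e-03]
[ 0.63706229 -0.09574883  0.14481329] [3.14157025e+00 6.34677427e-04 4.98624598e-03]
```

View pics/p1.png

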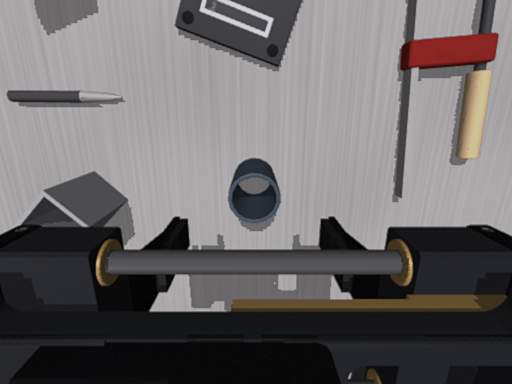

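The pipe's top ellipse is centred near (254.5,197), between the fingers. Checking that against the fit.

```bash
python3 -c "
from h import *
c=pickle.load(open('p1.pkl','rb'))
print(ray(c,[[229.5,197],[279.5,197],[254.5,172.5],[254.5,222.5],[254.5,197]],.08))
im=c['image'][150:250,204:304].copy()
t=np.linspace(0,6.28,60)
P=proj(c,np.c_[.637+.024*np.cos(t),-.094+.024*np.sin(t),0*t+.08])
im=cv2.resize(im,None,fx=5,fy=5)
for q in P: cv2.circle(im,tuple(int(v) for v in ((q-[204,150]+.5)*5)),1,(255,0,0))
cv2.imwrite('pics/p1z.png',im[:,:,::-1])"
```

```text
[[ 0.61577405 -0.09294084  0.08      ]
 [ 0.66051107 -0.09293124  0.08      ]
 [ 0.63810356 -0.07049142  0.08      ]
 [ 0.63817679 -0.11763658  0.08      ]
 [ 0.63813842 -0.09293604  0.08      ]]
```

View pics/p1z.png

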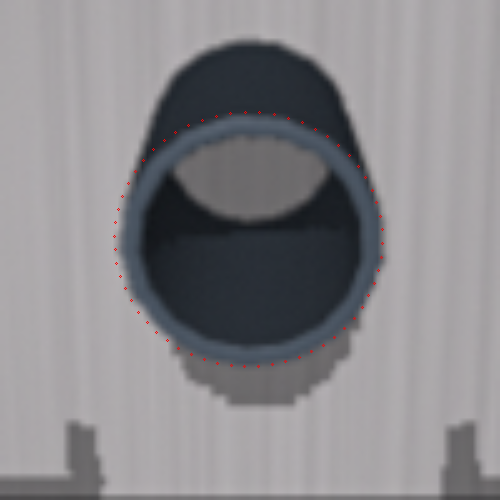

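{"op": "carry_out", "data": {"moves": [0.1,-0.15,2,0,0,0,0,0,3,0,0,0,0,0,3,0,0,0,0,0,2,0,0,0,0,0,1.4,0,0,0,0,0,0,0,0,0,0,0,0,0,0,0]}}

```text
t: 5.55
eef_pos: [0.6375, -0.0946, 0.0294]
eef_rot: [3.142, -0.0, 0.001]
ft_force: [-0.1, 0.5, 0.6]
width: 1.001
```

{"op": "carry_out", "data": {"moves": [0,0,0,0,0,0,0,0,0,0,0,0,0,0,0,0,0,0,0,0,0,0,0,0,0,0,0,0,0,0,0,0,0,0,0,0,0,0,0,0,0,0,0,0,0,0,0,0], "jaw": 0}}

```text
t: 6.22
eef_pos: [0.6371, -0.0945, 0.0287]
eef_rot: [3.142, -0.0, 0.0]
ft_force: [0.3, 0.2, 1.6]
width: 0.551
```

{"op": "carry_out", "data": {"moves": [0,0,-1,0,0,0,0,0,-2,0,0,0,0,0,-3,0,0,0,0,0,-3,0,0,0,0,0,-1,0,0,0,-1.32,1.7,0,0,0,0,-2.04,2.64,0,0,0,0,-2.04,2.64,0,0,0,0,-2.04,2.64,0,0,0,0,-2.04,2.64,0,0,0,0,-2.04,2.64,0,0,0,0,-2.04,2.64,0,0,0,0,-2.04,2.64,0,0,0,0,-2.04,2.64,0,0,0,0,-2.04,2.68,0,0,0,0,0,0,0,0,0,0,0,0,0,0,0,0,0,0,0,0,0,0,0,0,0,0,0,0]}}

```text
t: 7.8
eef_pos: [0.4408, -0.3482, 0.1282]
eef_rot: [-3.141, -0.003, 0.001]
ft_force: [0.8, 0.2, -3.2]
width: 0.553
```

```bash
python3 -c "
from h import *
keep('p2');c=shot('side');save(c,'pics/p2s.png')"
```

```text
7.85 [ 0.441  -0.3482  0.1283] [-3.141e+00 -3.300e-03  4.000e-04] 0.0046783517164622505
```

View pics/p2.png

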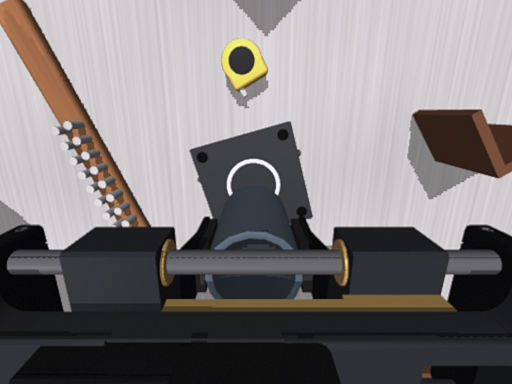

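View pics/p2s.png

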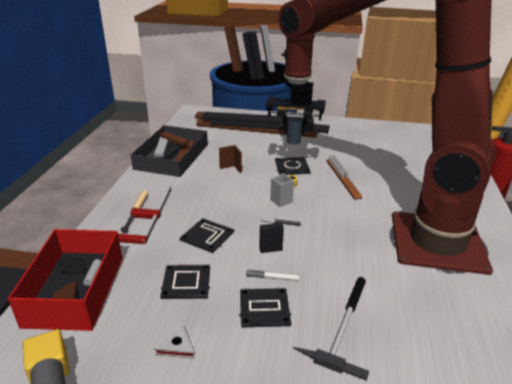

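```bash
python3 - <<'E'
from h import *
c=pickle.load(open('p2.pkl','rb'))
for (x,y) in [(.4404,-.3495)]:
  im=cv2.resize(c['image'][140:240,200:310],None,fx=6,fy=6)
  t=np.linspace(0,6.28,120)
  for r in (.024,.028):
    P=proj(c,np.c_[x+r*np.cos(t),y+r*np.sin(t),0*t+.01])
    for q in P: cv2.circle(im,tuple(int(v) for v in ((q-[200,140]+.5)*6)),1,(255,0,0))
cv2.imwrite('pics/p2z.png',im[:,:,::-1])
E
```

```text
(no output)
```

View pics/p2z.png

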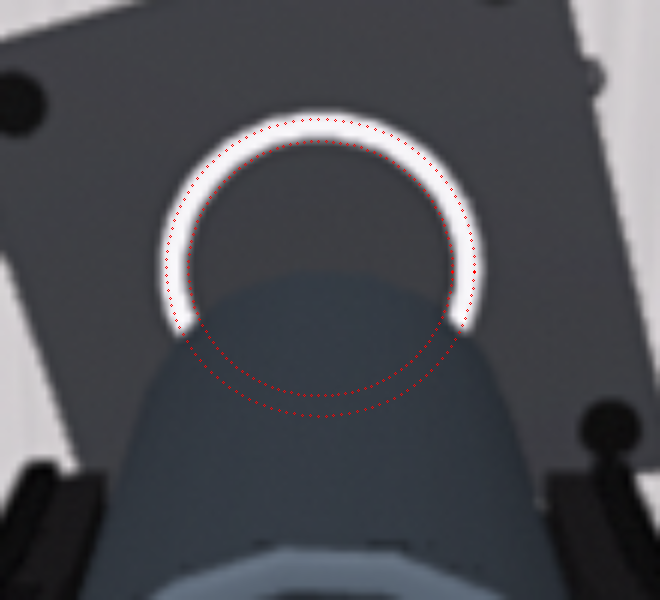

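{"op": "carry_out", "data": {"moves": [-0.05,0.13,2,0,0,0,0,0,3,0,0,0,0,0,2,0,0,0,0,0,1,0,0,0,0,0,0.6,0,0,0,0,0,0,0,0,0,0,0,0,0,0,0,0,0,0,0,0,0]}}

```text
t: 8.57
eef_pos: [0.4406, -0.3513, 0.0439]
eef_rot: [3.141, 0.0, 0.003]
ft_force: [-0.1, -0.1, -3.0]
width: 0.55
```

{"op": "carry_out", "data": {"moves": [0,0,0.1,0,0,0,0,0,0.1,0,0,0,0,0,0.1,0,0,0,0,0,0.1,0,0,0,0,0,0,0,0,0,0,0,0,0,0,0]}}

```text
t: 9.07
eef_pos: [0.4398, -0.3509, 0.0387]
eef_rot: [3.141, -0.0, 0.0]
ft_force: [0.2, 0.5, -1.6]
width: 0.551
```

```bash
python3 - <<'E'
from h import *
keep('p3');keep('p3');keep('p3');c=shot('wrist');save(c,'pics/p3w.png')
s=shot('side'); im=cv2.resize(s['image'][120:200,250:350],None,fx=6,fy=6,interpolation=cv2.INTER_CUBIC);cv2.imwrite('pics/p3s.png',im[:,:,::-1])
print(bot.get_state()['ft_force'],bot.get_state()['qpos'])
E
```

```text
9.1167 [ 0.4398 -0.3508  0.0387] [ 3.1415e+00 -0.0000e+00  2.0000e-04] 0.0014547697830200304
9.1667 [ 0.4398 -0.3508  0.0387] [3.1415e+00 1.0000e-04 3.0000e-04] 0.001416934800619286
9.2167 [ 0.4397 -0.3509  0.0387] [ 3.1415e+00 -1.0000e-04  2.0000e-04] 0.002444218317231515
[ 0.04605005 -0.53273572 -1.7114232 ] [ 0.35095414  0.33355129  0.28601049  1.88969242 -0.11511156  0.93396243
  0.69053665]
```

View pics/p3w.png

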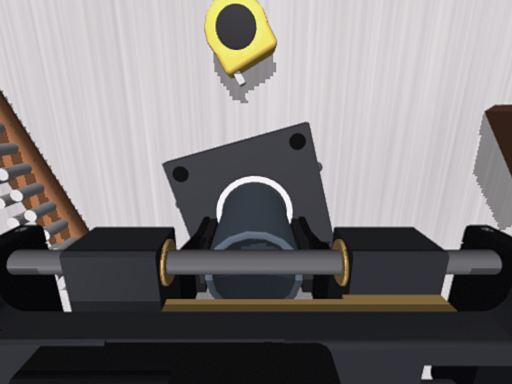

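View pics/p3s.png

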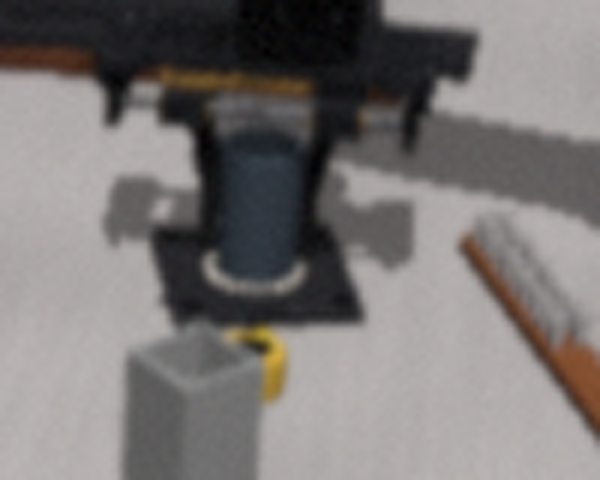

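```bash
python3 - <<'E'
from h import *
c=shot('wrist')
def ov(c,x,y,z,rs,roi,col):
  t=np.linspace(0,6.28,200)
  for r in rs:
    P=proj(c,np.c_[x+r*np.cos(t),y+r*np.sin(t),0*t+z])
    for q in P:
      a=(q-roi[:2]+.5)*6
      if (a>0).all(): cv2.circle(im,tuple(int(v) for v in a),1,col)
im=cv2.resize(c['image'][160:230,200:310],None,fx=6,fy=6,interpolation=cv2.INTER_CUBIC)
cv2.imwrite('pics/p3a.png',im[:,:,::-1])
ov(c,.4398,-.3508,.01,(.024,.028),(200,160),(255,0,0))
cv2.imwrite('pics/p3z.png',np.vstack([im])[:,:,::-1])
E
```

```text
(no output)
```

View pics/p3a.png

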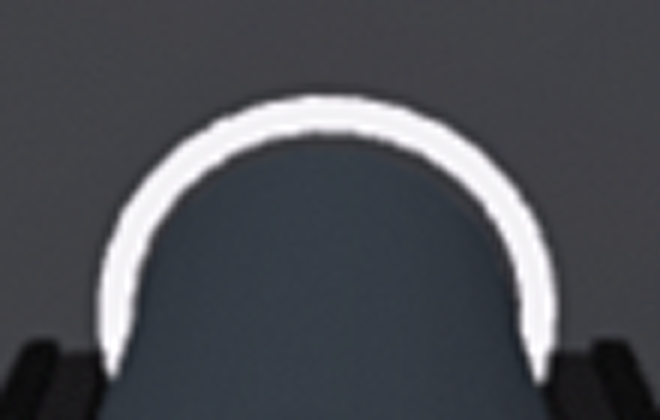

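View pics/p3z.png

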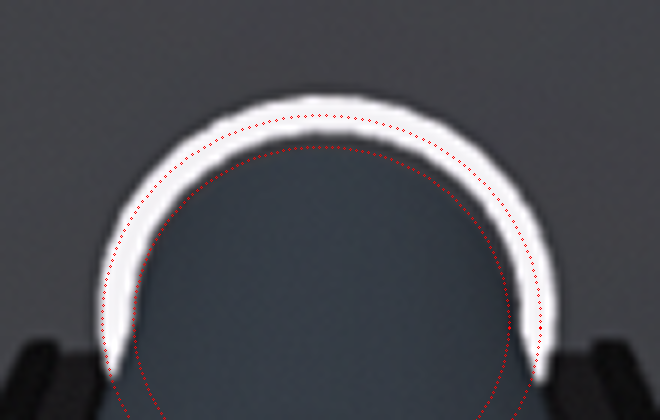

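{"op": "carry_out", "data": {"moves": [0,0,-0.2,0,0,0,0.06,-0.08,0,0,0,0,0,0,0,0,0,0,0,0,0.1,0,0,0,0,0,0.1,0,0,0,0,0,0.05,0,0,0,0,0,0,0,0,0,0,0,0,0,0,0]}}

```text
t: 10.03
eef_pos: [0.4403, -0.35, 0.0386]
eef_rot: [-3.141, 0.0, -0.0]
ft_force: [-1.7, 2.7, 5.2]
width: 0.551
```

```bash
python3 - <<'E'
from h import *
c=shot('wrist'); print(bot.get_state()['eef_pos'],bot.get_state()['ft_force'])
im=cv2.resize(c['image'][160:230,200:310],None,fx=6,fy=6,interpolation=cv2.INTER_CUBIC)
im=np.clip(im.astype(float)*2.2-40,0,255).astype(np.uint8)
cv2.imwrite('pics/p4a.png',im[:,:,::-1])
E
```

```text
[ 0.44026167 -0.34998895  0.0386164 ] [-2.39052265  1.8180058   5.00719718]
```

View pics/p4a.png

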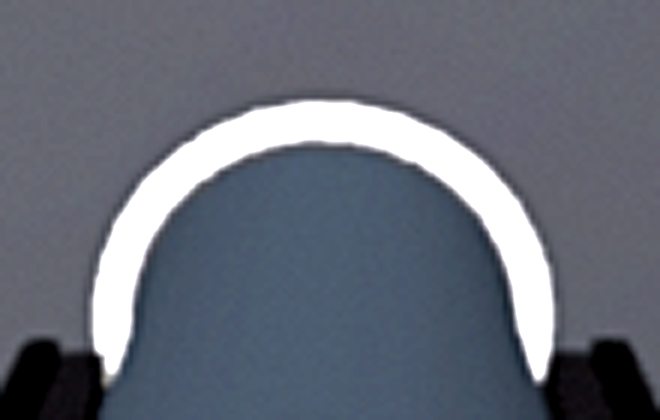

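The ring sits evenly around the pipe's foot and it is in light contact. Releasing and moving to the square tube.

{"op": "carry_out", "data": {"moves": [0,0,0,0,0,0,0,0,0,0,0,0,0,0,0,0,0,0,0,0,0,0,0,0,0,0,0,0,0,0,0,0,0,0,0,0], "jaw": 8.7}}

```text
t: 10.58
eef_pos: [0.4403, -0.35, 0.038]
eef_rot: [3.142, -0.0, 0.0]
ft_force: [0.5, -0.8, -0.6]
width: 0.916
```

{"op": "carry_out", "data": {"moves": [0,0,-1,0,0,0,0,0,-3,0,0,0,0,0,-3,0,0,0,0,0,-3,0,0,0,0,0,-1,0,0,-0.111,0,0,0,0,0,-0.111,0,0,0,0,0,-0.111,0,0,0,0,0,-0.111,0,0,0,0,0,-0.11,0,0,0,0,0,-0.11,0,0,0,0,0,-0.11,0,0,0,0,0,0]}}

```text
t: 11.58
eef_pos: [0.4402, -0.3502, 0.1488]
eef_rot: [2.906, 1.193, 0.0]
ft_force: [0.2, -0.9, -0.0]
width: 0.998
```

```bash
cat >> h.py <<'E'
def to(x,y,z,psi_deg=None):
    "report remaining shift in tool axes, cm and rad"
    s=bot.get_state(); M=R.from_rotvec(s["eef_rot"]).as_matrix(); psi=np.degrees(np.arctan2(M[1,0],M[0,0]))
    d=M.T@(np.array([x,y,z])-s["eef_pos"])*100
    print("t",s["t"],"pos",s["eef_pos"].round(4),"psi",psi.round(2),"F",s["ft_force"].round(1),"w",s["width"]*87,"shift cm",d.round(2), None if psi_deg is None else ("rz",round(-np.radians((psi_deg-psi+180)%360-180),4)))
E
python3 - <<'E'
from h import *
to(.4501,-.1216,.145,44.34)
c=shot('side');im=cv2.resize(c['image'][100:230,200:360],None,fx=5,fy=5);cv2.imwrite('pics/p5.png',im[:,:,::-1])
E
```

```text
t 11.5833 pos [ 0.4402 -0.3502  0.1488] psi 44.63 F [ 0.2 -0.9 -0. ] w 86.85819710297083 shift cm [ 16.76 -15.57   0.38] ('rz', np.float64(0.0051))
```

View pics/p5.png

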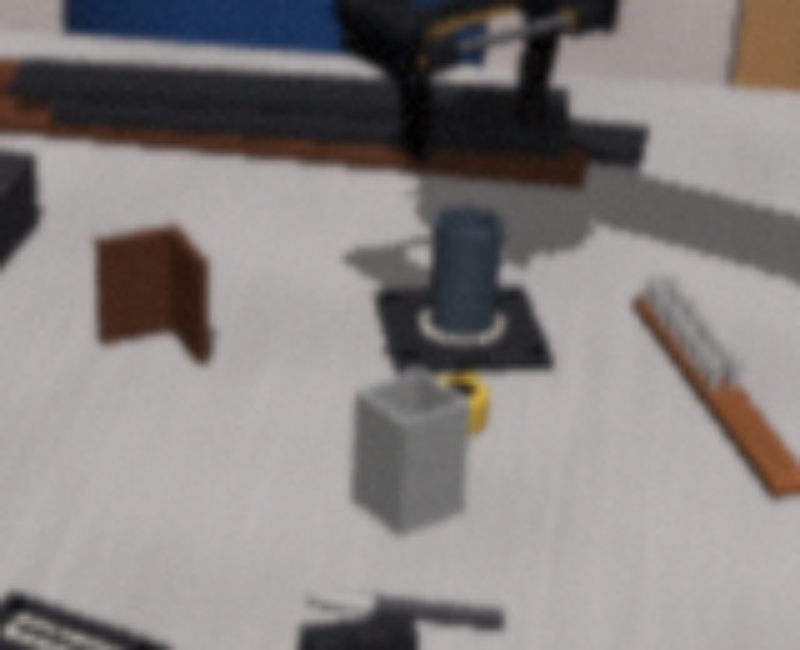

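The pipe stands free on the circle plate. On to the square tube.

{"op": "carry_out", "data": {"moves": [1.37,-1.27,0,0,0,0.005,2.2,-2.04,0,0,0,0,2.2,-2.04,0,0,0,0,2.2,-2.04,0,0,0,0,2.2,-2.04,0,0,0,0,2.2,-2.04,0,0,0,0,2.2,-2.04,0,0,0,0,2.2,-2.05,0,0,0,0,0,0,0.4,0,0,0,0,0,0,0,0,0,0,0,0,0,0,0,0,0,0,0,0,0]}}

```text
t: 12.63
eef_pos: [0.4524, -0.1227, 0.1443]
eef_rot: [2.914, 1.173, 0.0]
ft_force: [-0.5, -0.1, 0.5]
width: 1.0
```

```bash
python3 - <<'E'
from h import *
to(.4501,-.1216,.031,44.34)
keep('q1');c=pickle.load(open('q1.pkl','rb'))
im=cv2.resize(c['image'][80:260,150:360],None,fx=3.5,fy=3.5,interpolation=cv2.INTER_CUBIC)
a=np.radians(44.34)
for r in (25,21):
  L=np.array([(-r,-r),(r,-r),(r,r),(-r,r)])/1000@np.array([[np.cos(a),np.sin(a)],[-np.sin(a),np.cos(a)]])+[.4501,-.1216]
  P=(proj(c,np.c_[L,np.full(4,.08)])-[150,80]+.5)*3.5
  cv2.polylines(im,[P.astype(np.int32)],True,(255,0,0),1)
cv2.imwrite('pics/q1z.png',im[:,:,::-1])
E
```

```text
t 12.6333 pos [ 0.4524 -0.1227  0.1443] psi 43.87 F [-0.5 -0.1  0.5] w 86.9603092683936 shift cm [-0.09 -0.25 11.33] ('rz', np.float64(-0.0082))
12.6833 [ 0.4524 -0.1228  0.1443] [2.9139 1.1736 0.    ] 0.0064764373174256516
```

View pics/q1z.png

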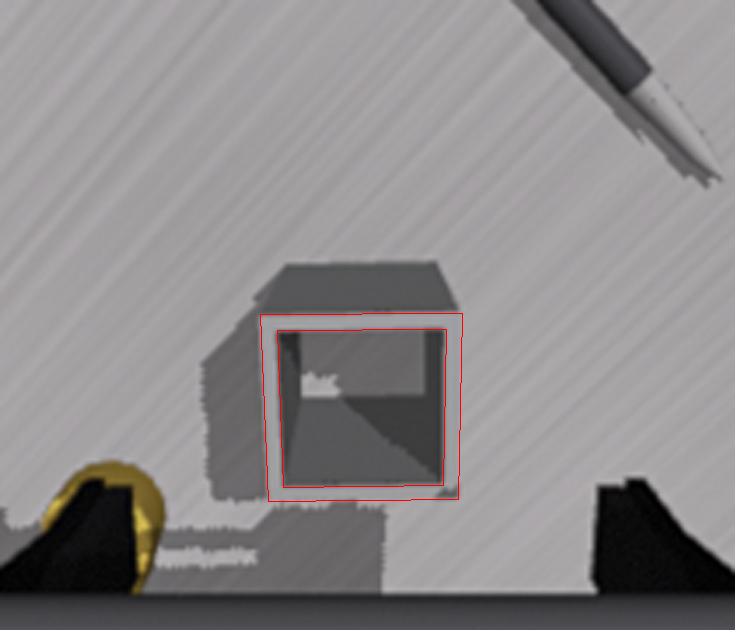

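```bash
python3 - <<'E'
from h import *
c=pickle.load(open('w4.pkl','rb'));print("w4 tape",ray(c,[[146,25],[163,8],[182,40],[165,28]],.025))
c=pickle.load(open('w3.pkl','rb'));print("w3 tape",ray(c,[[165,205],[196,203],[180,190],[181,220]],.025))
s=bot.get_state();M=R.from_rotvec(s['eef_rot']).as_matrix()
print((ray(c,[[165,205],[196,203],[180,190],[181,220]],.025)-s['eef_pos'])@M)
E
```

```text
w4 tape [[ 0.41264392 -0.22910368  0.025     ]
 [ 0.43456483 -0.21146987  0.025     ]
 [ 0.45435117 -0.24505184  0.025     ]
 [ 0.43499266 -0.23223896  0.025     ]]
w3 tape [[ 0.41259977 -0.22902949  0.025     ]
 [ 0.45722351 -0.22611763  0.025     ]
 [ 0.4359177  -0.20665995  0.025     ]
 [ 0.43367433 -0.25229066  0.025     ]]
[[-0.10234037  0.04896334  0.11929533]
 [-0.06815594  0.07779358  0.11929972]
 [-0.07002751  0.04900059  0.11929341]
 [-0.10327174  0.08033772  0.11930237]]
```

Tape measure is clear of the fingers (≥49 mm off in tool y). Descend and grip.

{"op": "carry_out", "data": {"moves": [-0.08,-0.24,2,0,0,-0.008,0,0,3,0,0,0,0,0,3,0,0,0,0,0,2,0,0,0,0,0,1.3,0,0,0,0,0,0,0,0,0,0,0,0,0,0,0]}}

```text
t: 13.27
eef_pos: [0.4499, -0.1211, 0.0309]
eef_rot: [-2.908, -1.187, 0.002]
ft_force: [-0.1, 0.1, -0.8]
width: 1.0
```

```bash
python3 -c "
from h import *
to(.4501,-.1216,.031,44.34)"
```

```text
t 13.2667 pos [ 0.4499 -0.1211  0.0309] psi 44.41 F [-0.1  0.1 -0.8] w 86.9886561107291 shift cm [-0.02  0.05 -0.01] ('rz', np.float64(0.0012))
```

{"op": "carry_out", "data": {"moves": [0,0,0,0,0,0,0,0,0,0,0,0,0,0,0,0,0,0,0,0,0,0,0,0,0,0,0,0,0,0,0,0,0,0,0,0,0,0,0,0,0,0,0,0,0,0,0,0], "jaw": 0}}

```text
t: 13.93
eef_pos: [0.4501, -0.1205, 0.0312]
eef_rot: [2.907, 1.19, -0.0]
ft_force: [-2.5, -0.9, 3.4]
width: 0.577
```

```bash
python3 -c "
from h import *
to(.4501,-.1216,.031,44.34)"
```

```text
t 13.9333 pos [ 0.4501 -0.1205  0.0312] psi 44.51 F [-2.5 -0.9  3.4] w 50.22691345227661 shift cm [-0.08  0.07  0.02] ('rz', np.float64(0.003))
```

{"op": "carry_out", "data": {"moves": [0,0,-1,0,0,0,0,0,-2,0,0,0,0,0,-3,0,0,0,0,0,-3,0,0,0,0,0,-1,0,0,0,0,0,0,0,0,0.114,0,0,0,0,0,0.114,0,0,0,0,0,0.114,0,0,0,0,0,0.114,0,0,0,0,0,0.114,0,0,0,0,0,0]}}

```text
t: 14.85
eef_pos: [0.4496, -0.1202, 0.1302]
eef_rot: [-3.125, -0.316, 0.002]
ft_force: [-0.3, 0.3, -4.7]
width: 0.578
```

{"op": "carry_out", "data": {"moves": [1.2,-1.7,0,0,0,0,2.1,-2.9,0,0,0,0,2.1,-2.9,0,0,0,0,2.1,-2.9,0,0,0,0,2.1,-2.9,0,0,0,0,2.1,-2.9,0,0,0,0,2.1,-2.9,0,0,0,0,2.1,-2.9,0,0,0,0,2.1,-2.9,0,0,0,0,2.1,-2.9,0,0,0,0,2.1,-2.9,0,0,0,0,2.1,-2.9,0,0,0,0,1.6,-2.3,0,0,0,0,0,0,0,0,0,0,0,0,0,0,0,0,0,0,0,0,0,0,0,0,0,0,0,0]}}

```text
t: 16.27
eef_pos: [0.6299, 0.2825, 0.1304]
eef_rot: [3.123, 0.325, -0.002]
ft_force: [0.6, -1.3, -5.3]
width: 0.575
```

```bash
cat >> h.py <<'E'
def outl(c,kind,x,y,yaw,fn,roi,k=5,tcpfoot=None):
    im=cv2.resize(c['image'][roi[1]:roi[3],roi[0]:roi[2]],None,fx=k,fy=k,interpolation=cv2.INTER_CUBIC)
    sh={'sq':[(-25,-25),(25,-25),(25,25),(-25,25)],'fl':[(-30,-10),(30,-10),(30,10),(-30,10)],'L':[(-30,-30),(30,-30),(30,-22),(-22,-22),(-22,30),(-30,30)]}[kind]
    def dr(x,y,yaw,z,col):
        a=np.radians(yaw);M=np.array([[np.cos(a),-np.sin(a)],[np.sin(a),np.cos(a)]])
        P=np.array(sh)/1000@M.T+[x,y]
        P=(proj(c,np.c_[P,np.full(len(P),z)])-roi[:2]+.5)*k
        cv2.polylines(im,[P.astype(np.int32)],True,col,1)
    dr(x,y,yaw,.01,(255,0,0))
    if tcpfoot: dr(*tcpfoot,(0,255,0))
    cv2.imwrite(fn,im[:,:,::-1])
E
python3 - <<'E'
from h import *
to(.6304,.2844,.041,11.83)
keep('q2');c=pickle.load(open('q2.pkl','rb'))
outl(c,'sq',.6304,.2844,11.83,'pics/q2z.png',(180,90,330,210))
E
```

```text
t 16.2667 pos [0.6299 0.2825 0.1304] psi 11.87 F [ 0.6 -1.3 -5.3] w 50.03085166755071 shift cm [ 0.1  -0.19  8.94] ('rz', np.float64(0.0007))
16.3167 [0.63   0.2825 0.1308] [ 3.1239e+00  3.2380e-01 -9.0000e-04] 0.008644201313649926
```

View pics/q2z.png

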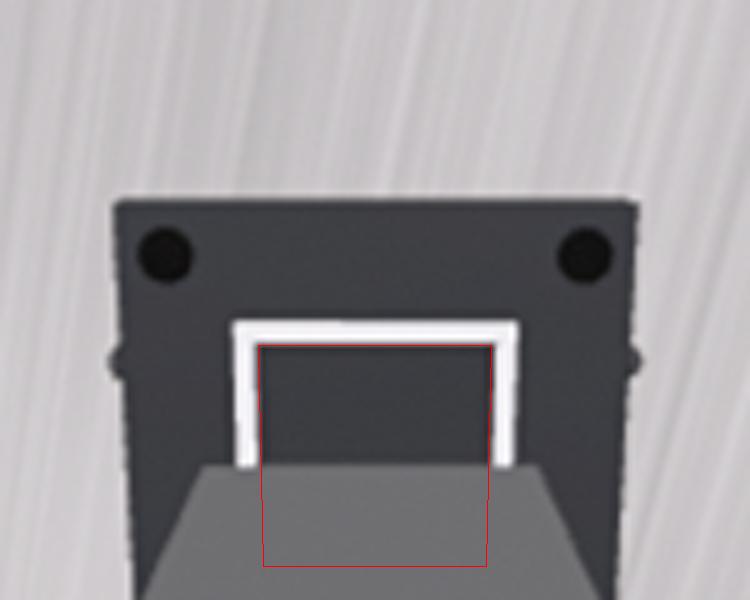

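{"op": "carry_out", "data": {"moves": [0.1,-0.25,2,0,0,0,0,0,3,0,0,0,0,0,2,0,0,0,0,0,1,0,0,0,0,0,0.6,0,0,0,0,0,0,0,0,0,0,0,0,0,0,0,0,0,0,0,0,0]}}

```text
t: 16.98
eef_pos: [0.6315, 0.2872, 0.0469]
eef_rot: [-3.124, -0.324, -0.004]
ft_force: [-0.5, 1.5, -5.2]
width: 0.577
```

```bash
python3 - <<'E'
from h import *
to(.6304,.2844,.041,11.83)
keep('q3');c=pickle.load(open('q3.pkl','rb'))
outl(c,'sq',.6304,.2844,11.83,'pics/q3z.png',(180,130,330,230))
E
```

```text
t 16.9833 pos [0.6315 0.2872 0.0469] psi 11.85 F [-0.5  1.5 -5.2] w 50.18001732560989 shift cm [-0.16  0.25  0.59] ('rz', np.float64(0.0003))
17.0333 [0.6314 0.2873 0.0468] [-3.1239 -0.3243 -0.0039] 0.004120028001520127
```

View pics/q3z.png

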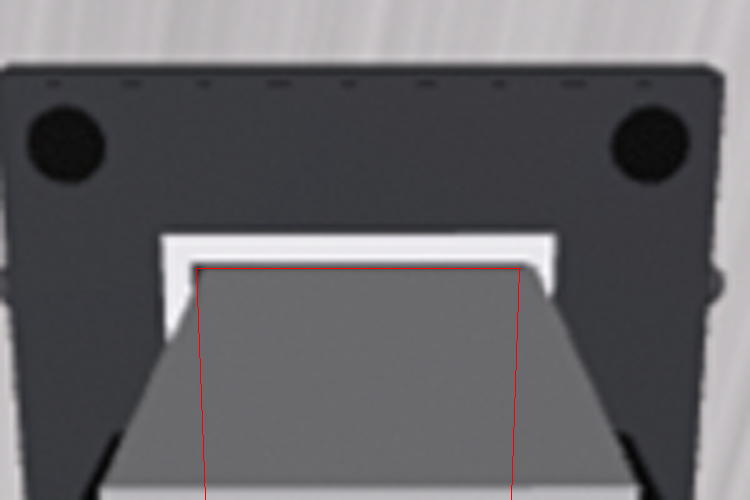

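{"op": "carry_out", "data": {"moves": [-0.14,0.17,0.1,0,0,0,0,0,0.2,0,0,0,0,0,0,0,0,0,0,0,0,0,0,0]}}

```text
t: 17.37
eef_pos: [0.6293, 0.2848, 0.042]
eef_rot: [3.125, 0.324, -0.0]
ft_force: [-0.3, 0.0, -4.3]
width: 0.575
```

```bash
python3 - <<'E'
from h import *
to(.6304,.2844,.041,11.83)
keep('q4');c=pickle.load(open('q4.pkl','rb'))
outl(c,'sq',.6304,.2844,11.83,'pics/q4z.png',(180,130,330,230))
E
```

```text
t 17.3667 pos [0.6293 0.2848 0.042 ] psi 11.85 F [-0.3  0.  -4.3] w 49.98229949838883 shift cm [0.1  0.06 0.1 ] ('rz', np.float64(0.0004))
17.4167 [0.6293 0.2848 0.042 ] [ 3.1248e+00  3.2450e-01 -2.0000e-04] 0.0022196586273631742
```

View pics/q4z.png

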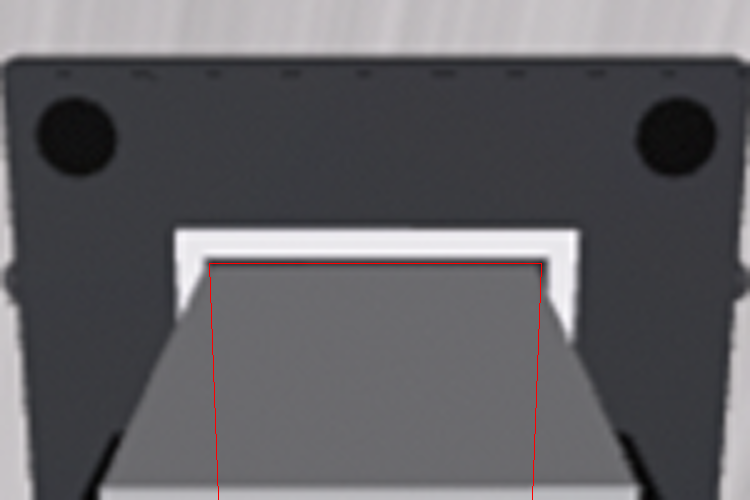

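{"op": "carry_out", "data": {"moves": [0.08,0.0,0,0,0,0,0,0,0.1,0,0,0,0,0,0.1,0,0,0,0,0,0.05,0,0,0,0,0,0,0,0,0,0,0,0,0,0,0]}}

```text
t: 17.92
eef_pos: [0.6305, 0.2852, 0.0413]
eef_rot: [-3.125, -0.324, -0.001]
ft_force: [-3.7, -2.4, 8.4]
width: 0.577
```

```bash
python3 - <<'E'
from h import *
to(.6304,.2844,.041,11.83)
keep('q5');c=pickle.load(open('q5.pkl','rb'))
outl(c,'sq',.6304,.2844,11.83,'pics/q5z.png',(180,130,330,230))
E
```

```text
t 17.9167 pos [0.6305 0.2852 0.0413] psi 11.86 F [-3.7 -2.4  8.4] w 50.23997799881118 shift cm [-0.02  0.08  0.03] ('rz', np.float64(0.0004))
17.9667 [0.6305 0.2852 0.0413] [-3.1245e+00 -3.2440e-01 -1.4000e-03] 0.0007334370946386103
```

View pics/q5z.png

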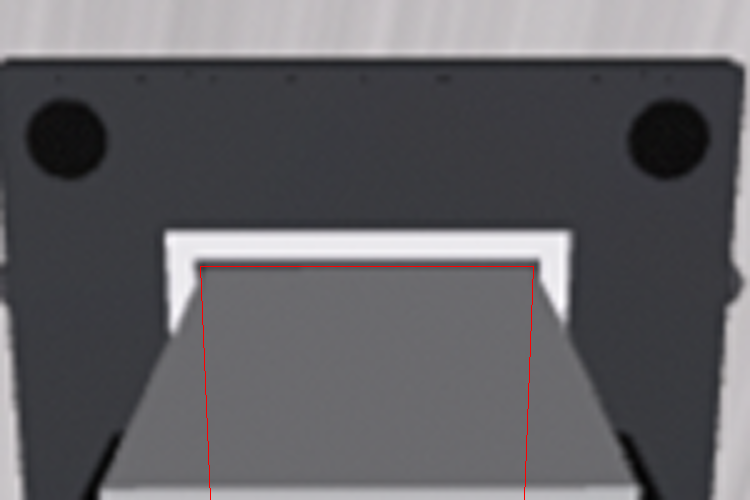

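Square is centred inside the outline and seated. Release, lift, and turn for the flat bar.

{"op": "carry_out", "data": {"moves": [0,0,0,0,0,0,0,0,0,0,0,0,0,0,0,0,0,0,0,0,0,0,0,0,0,0,0,0,0,0,0,0,0,0,0,0], "jaw": 8.7}}

```text
t: 18.47
eef_pos: [0.6302, 0.2851, 0.0395]
eef_rot: [-3.125, -0.325, 0.0]
ft_force: [-0.5, -0.1, -0.1]
width: 0.935
```

{"op": "carry_out", "data": {"moves": [0,0,-1,0,0,0,0,0,-3,0,0,0,0,0,-3,0,0,0,0,0,-3,0,0,0,0,0,-0.5,0,0,0.117,0,0,0,0,0,0.117,0,0,0,0,0,0.117,0,0,0,0,0,0.117,0,0,0,0,0,0.117,0,0,0,0,0,0.117,0,0,0,0,0,0.117,0,0,0,0,0,0.117,0,0,0,0,0,0.117,0,0,0,0,0,0.117,0,0,0,0,0,0.117,0,0,0,0,0,0.117,0,0,0,0,0,0,0,0,0,0,0,0]}}

```text
t: 19.97
eef_pos: [0.6302, 0.2853, 0.1452]
eef_rot: [-2.599, 1.765, -0.0]
ft_force: [0.4, 0.1, 0.2]
width: 0.998
```

```bash
python3 - <<'E'
from h import *
to(.4477,.1213,.145,-68.52); print(bot.get_state()['qpos'].round(2))
c=shot('scene');save(c,'pics/q6.png')
E
```

```text
t 19.9667 pos [0.6302 0.2853 0.1452] psi -68.36 F [0.4 0.1 0.2] w 86.85159364858185 shift cm [8.510e+00 2.301e+01 1.000e-02] ('rz', np.float64(0.0028))
[-0.53  0.46  0.05  1.45 -0.02  1.23 -1.67]
```

View pics/q6.png

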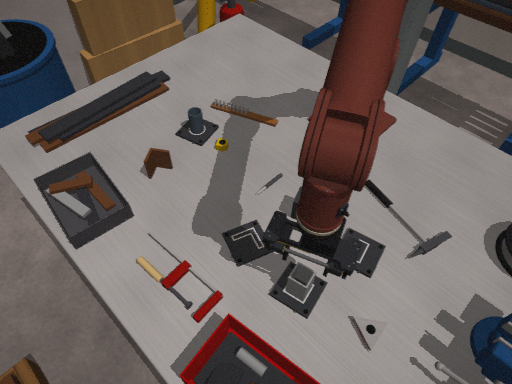

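{"op": "carry_out", "data": {"moves": [0.6,1.61,0,0,0,0.003,1.13,3.05,0,0,0,0,1.13,3.05,0,0,0,0,1.13,3.05,0,0,0,0,1.13,3.05,0,0,0,0,1.13,3.05,0,0,0,0,1.13,3.05,0,0,0,0,1.13,3.05,0,0,0,0,0,0,0,0,0,0,0,0,0,0,0,0,0,0,0,0,0,0]}}

```text
t: 20.93
eef_pos: [0.4476, 0.1229, 0.1452]
eef_rot: [-2.594, 1.77, -0.001]
ft_force: [0.3, 1.0, 0.2]
width: 1.002
```

```bash
python3 - <<'E'
from h import *
to(.4477,.1213,.031,-68.52)
keep('f1');c=pickle.load(open('f1.pkl','rb'))
sv=c['image']
outl(c,'fl',.4477,.1213,21.48,'pics/f1z.png',(150,80,360,260),3.5,(.4477,.1213,21.48,.08))
E
```

```text
t 20.9333 pos [0.4476 0.1229 0.1452] psi -68.63 F [0.3 1.  0.2] w 87.18737217435691 shift cm [ 0.15  0.06 11.42] ('rz', np.float64(-0.002))
20.9833 [0.4477 0.1232 0.145 ] [-2.5939e+00  1.7705e+00 -1.0000e-03] 0.016037644743134606
```

View pics/f1z.png

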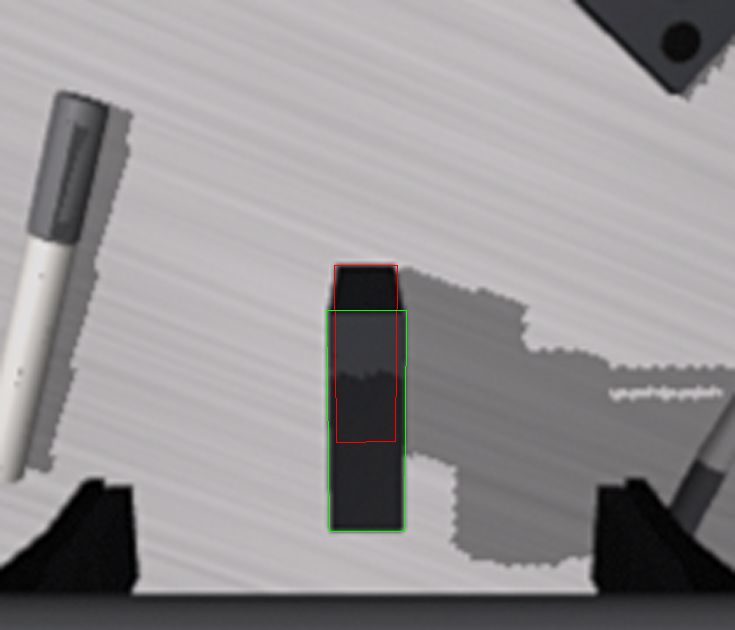

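The flat fit overlays exactly. The pen at right is only about 1 cm tall, below the fingertips' 31 mm. Descend and grip.

{"op": "carry_out", "data": {"moves": [0.12,0.05,2,0,0,-0.002,0,0,3,0,0,0,0,0,3,0,0,0,0,0,2,0,0,0,0,0,1.3,0,0,0,0,0,0,0,0,0,0,0,0,0,0,0]}}

```text
t: 21.57
eef_pos: [0.4471, 0.1216, 0.0312]
eef_rot: [2.595, -1.769, -0.001]
ft_force: [0.3, -0.1, 0.9]
width: 0.999
```

```bash
python3 -c "
from h import *
to(.4477,.1213,.031,-68.52)"
```

```text
t 21.5667 pos [0.4471 0.1216 0.0312] psi -68.56 F [ 0.3 -0.1  0.9] w 86.92100026220822 shift cm [ 0.05 -0.04  0.02] ('rz', np.float64(-0.0007))
```

{"op": "carry_out", "data": {"moves": [0,0,0,0,0,0,0,0,0,0,0,0,0,0,0,0,0,0,0,0,0,0,0,0,0,0,0,0,0,0,0,0,0,0,0,0,0,0,0,0,0,0,0,0,0,0,0,0,0,0,0,0,0,0,0,0,0,0,0,0,0,0,0,0,0,0], "jaw": 0}}

```text
t: 22.48
eef_pos: [0.447, 0.1212, 0.0315]
eef_rot: [2.595, -1.771, -0.0]
ft_force: [-1.3, 4.7, 2.0]
width: 0.253
```

```bash
python3 -c "
from h import *
to(.4477,.1213,.031,-68.52)"
```

```text
t 22.4833 pos [0.447  0.1212 0.0315] psi -68.64 F [-1.3  4.7  2. ] w 21.981898872831582 shift cm [ 0.02 -0.07  0.05] ('rz', np.float64(-0.0022))
```

{"op": "carry_out", "data": {"moves": [0,0,0,0,0,0,0,0,0,0,0,0,0,0,0,0,0,0]}}

```text
t: 22.73
eef_pos: [0.447, 0.1213, 0.0316]
eef_rot: [-2.595, 1.771, 0.0]
ft_force: [-0.6, 0.5, 1.0]
width: 0.229
```

{"op": "carry_out", "data": {"moves": [0,0,-1,0,0,0,0,0,-2,0,0,0,0,0,-3,0,0,0,0,0,-3,0,0,0,0,0,-1,0,0,0.075,0,0,0,0,0,0.075,-1.3,-0.19,0,0,0,0,-2.8,-0.41,0,0,0,0,-2.8,-0.41,0,0,0,0,-2.8,-0.41,0,0,0,0,-2.8,-0.41,0,0,0,0,-2.8,-0.4,0,0,0,0,-2.8,-0.4,0,0,0,0,-2.8,-0.4,0,0,0,0,0,0,0,0,0,0,0,0,0,0,0,0,0,0,0,0,0,0,0,0,0,0,0,0]}}

```text
t: 24.23
eef_pos: [0.4305, 0.3302, 0.1313]
eef_rot: [2.452, -1.962, 0.001]
ft_force: [0.9, 0.6, -5.7]
width: 0.227
```

```bash
python3 - <<'E'
from h import *
to(.4301,.3319,.0415,-77.18)
keep('f2');c=pickle.load(open('f2.pkl','rb'))
outl(c,'fl',.4301,.3319,12.82,'pics/f2z.png',(170,90,330,250),4)
E
```

```text
t 24.2333 pos [0.4305 0.3302 0.1313] psi -77.32 F [ 0.9  0.6 -5.7] w 19.777697356309954 shift cm [-0.19 -0.    8.98] ('rz', np.float64(-0.0025))
24.2833 [0.4307 0.3302 0.1315] [ 2.4522e+00 -1.9623e+00  5.0000e-04] 0.0035893437014188297
```

View pics/f2z.png

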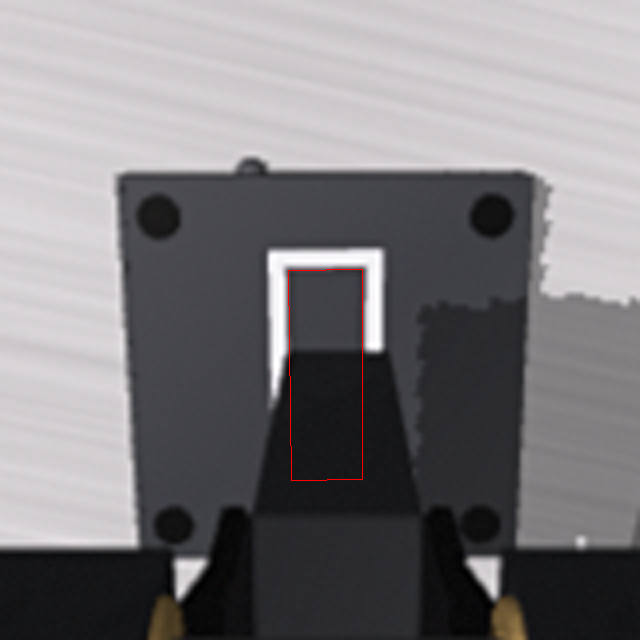

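{"op": "carry_out", "data": {"moves": [-0.15,0.03,2,0,0,-0.002,0,0,3,0,0,0,0,0,2,0,0,0,0,0,1,0,0,0,0,0,0.5,0,0,0,0,0,0,0,0,0,0,0,0,0,0,0,0,0,0,0,0,0]}}

```text
t: 24.95
eef_pos: [0.4306, 0.3337, 0.048]
eef_rot: [-2.455, 1.957, -0.001]
ft_force: [1.0, -0.3, -5.5]
width: 0.23
```

```bash
python3 - <<'E'
from h import *
to(.4301,.3319,.0415,-77.18)
keep('f3');c=pickle.load(open('f3.pkl','rb'))
outl(c,'fl',.4301,.3319,12.82,'pics/f3z.png',(180,120,330,240),5)
E
```

```text
t 24.95 pos [0.4306 0.3337 0.048 ] psi -77.13 F [ 1.  -0.3 -5.5] w 20.014068875469338 shift cm [0.17 0.1  0.65] ('rz', np.float64(0.0008))
25.0 [0.4306 0.3337 0.048 ] [-2.4546e+00  1.9571e+00 -6.0000e-04] 0.0034904109761171092
```

View pics/f3z.png

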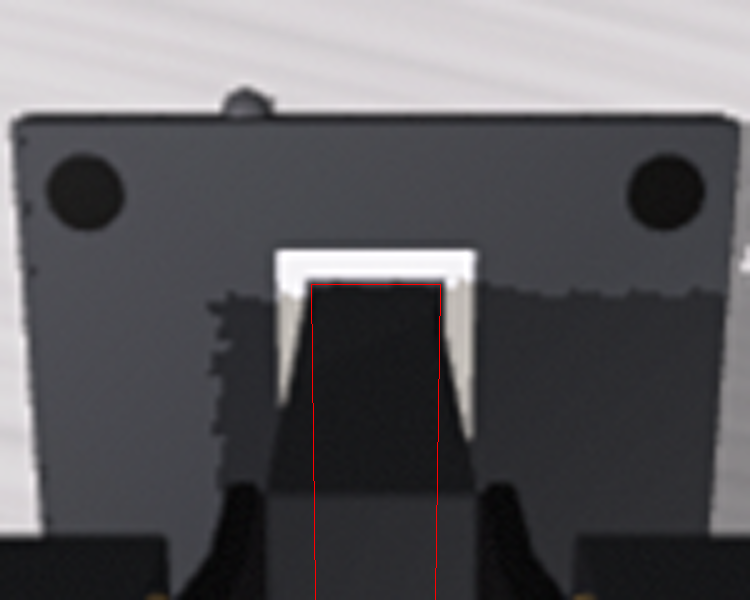

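```bash
python3 - <<'E'
from h import *
c=pickle.load(open('f3.pkl','rb'))
im=cv2.resize(c['image'][165:245,220:290],None,fx=8,fy=8,interpolation=cv2.INTER_CUBIC).astype(float)
im=np.clip(im*3-20,0,255).astype(np.uint8)
cv2.line(im,(int((253.8-220+.5)*8),0),(int((253.8-220+.5)*8),640),(255,0,0),1)
cv2.imwrite('pics/f3c.png',im[:,:,::-1])
E
```

```text
(no output)
```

View pics/f3c.png

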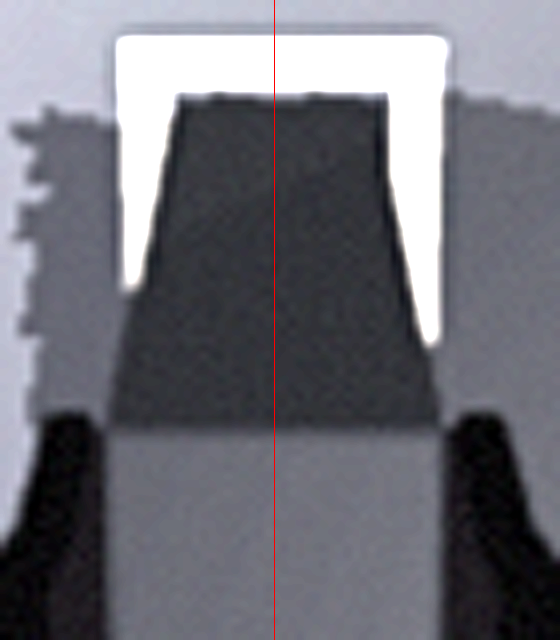

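{"op": "carry_out", "data": {"moves": [0.1,0.14,0.2,0,0,0,0,0,0.2,0,0,0,0,0,0,0,0,0,0,0,0,0,0,0]}}

```text
t: 25.33
eef_pos: [0.4285, 0.3318, 0.0425]
eef_rot: [2.456, -1.958, -0.0]
ft_force: [0.1, 0.4, -6.1]
width: 0.227
```

```bash
python3 - <<'E'
from h import *
to(.4301,.3319,.0415,-77.18)
keep('f4');c=pickle.load(open('f4.pkl','rb'))
im=cv2.resize(c['image'][165:245,220:290],None,fx=8,fy=8,interpolation=cv2.INTER_CUBIC).astype(float)
im=np.clip(im*3-20,0,255).astype(np.uint8)
cv2.line(im,(int((253.8-220+.5)*8),0),(int((253.8-220+.5)*8),640),(255,0,0),1)
cv2.imwrite('pics/f4c.png',im[:,:,::-1])
E
```

```text
t 25.3333 pos [0.4285 0.3318 0.0425] psi -77.12 F [ 0.1  0.4 -6.1] w 19.71164891012231 shift cm [ 0.02 -0.16  0.1 ] ('rz', np.float64(0.001))
25.3833 [0.4286 0.3319 0.0426] [ 2.4566e+00 -1.9582e+00 -1.0000e-04] 0.0021582212815131475
```

View pics/f4c.png

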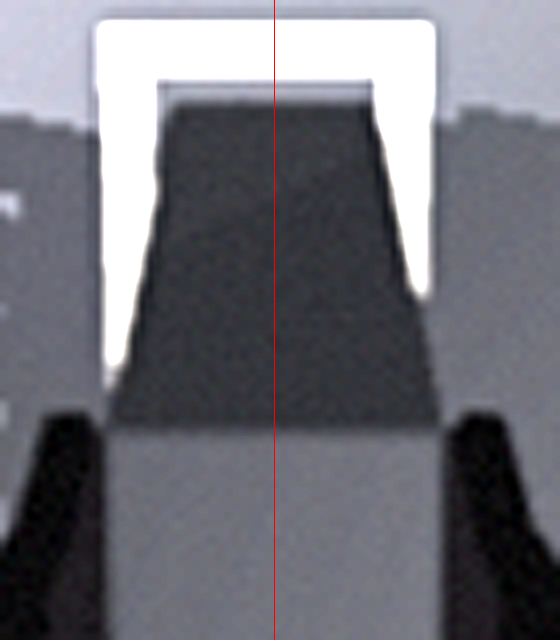

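{"op": "carry_out", "data": {"moves": [-0.05,-0.07,0,0,0,0,0,0,0,0,0,0,0,0,0.05,0,0,0,0,0,0.05,0,0,0,0,0,0,0,0,0]}}

```text
t: 25.8
eef_pos: [0.4292, 0.3325, 0.0416]
eef_rot: [-2.456, 1.958, 0.0]
ft_force: [-0.4, -0.4, -4.8]
width: 0.229
```

```bash
cat >> h.py <<'E'
def crop(tag,roi=(220,165,290,245),k=8):
    keep(tag);c=pickle.load(open(tag+'.pkl','rb'))
    im=cv2.resize(c['image'][roi[1]:roi[3],roi[0]:roi[2]],None,fx=k,fy=k,interpolation=cv2.INTER_CUBIC).astype(float)
    im=np.clip(im*3-20,0,255).astype(np.uint8)
    u=int((253.8-roi[0]+.5)*k); cv2.line(im,(u,0),(u,2000),(255,0,0),1)
    cv2.imwrite(f'pics/{tag}c.png',im[:,:,::-1])
E
python3 - <<'E'
from h import *
to(.4301,.3319,.0415,-77.18)
crop('f5')
E
```

```text
t 25.8 pos [0.4292 0.3325 0.0416] psi -77.12 F [-0.4 -0.4 -4.8] w 19.9192442790389 shift cm [ 0.08 -0.07  0.01] ('rz', np.float64(0.001))
25.85 [0.4292 0.3326 0.0416] [-2.4565e+00  1.9582e+00  1.0000e-04] 0.0010869765650451555
```

View pics/f5c.png

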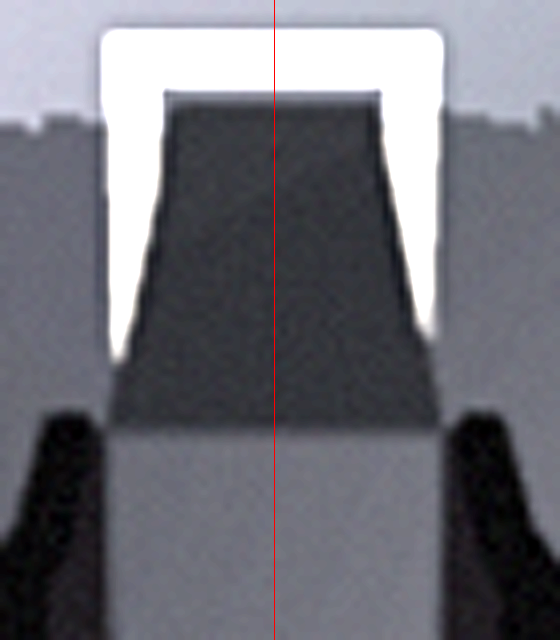

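Centred to well within a millimetre. Lower to contact and release.

{"op": "carry_out", "data": {"moves": [0,0,0.07,0,0,0,0,0,0.07,0,0,0,0,0,0,0,0,0,0,0,0,0,0,0]}}

```text
t: 26.18
eef_pos: [0.4293, 0.3325, 0.0416]
eef_rot: [-2.456, 1.958, -0.0]
ft_force: [-4.9, -4.4, 11.2]
width: 0.228
```

{"op": "carry_out", "data": {"moves": [0,0,0,0,0,0,0,0,0,0,0,0,0,0,0,0,0,0,0,0,0,0,0,0,0,0,0,0,0,0,0,0,0,0,0,0,0,0,0,0,0,0,0,0,0,0,0,0], "jaw": 8.7}}

```text
t: 26.85
eef_pos: [0.4292, 0.3325, 0.0401]
eef_rot: [2.456, -1.958, -0.0]
ft_force: [-0.7, 0.1, -0.2]
width: 0.749
```

{"op": "carry_out", "data": {"moves": [0,0,-1,0,0,0,0,0,-3,0,0,0,0,0,-3,0,0,0,0,0,-3,0,0,0,0,0,-0.5,0,0,-0.114,0,0,0,0,0,-0.114,0,0,0,0,0,-0.114,0,0,0,0,0,-0.114,0,0,0,0,0,-0.114,0,0,0,0,0,-0.114,0,0,0,0,0,-0.114,0,0,0,0,0,-0.114,0,0,0,0,0,-0.114,0,0,0,0,0,-0.114,0,0,0,0,0,-0.114,0,0,0,0,0,-0.114,0,0,0,0,0,-0.114,0,0,0,0,0,-0.114,0,0,0,0,0,-0.114,0,0,0,0,0,-0.114]}}

```text
t: 28.52
eef_pos: [0.4293, 0.3325, 0.146]
eef_rot: [-3.05, -0.752, -0.001]
ft_force: [0.5, 0.6, 0.1]
width: 0.999
```

```bash
python3 - <<'E'
from h import *
to(.6301,-.3026,.145,34.0); print(bot.get_state()['qpos'].round(2))
c=shot('side');save(c,'pics/f6.png')
E
```

```text
t 28.5167 pos [0.4293 0.3325 0.146 ] psi 27.71 F [0.5 0.6 0.1] w 86.95111259977438 shift cm [-11.75  65.56   0.09] ('rz', np.float64(-0.1098))
[-0.52  0.19 -0.25  1.81  0.05  1.15 -0.3 ]
```

View pics/f6.png

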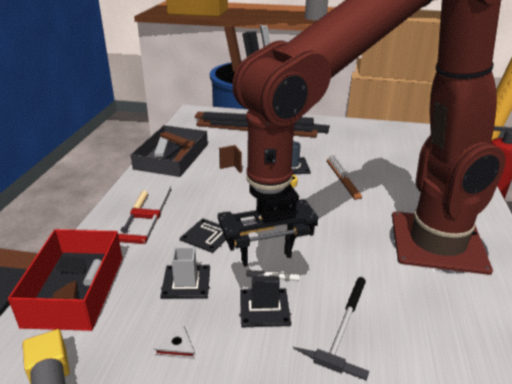

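{"op": "carry_out", "data": {"moves": [0,0,0,0,0,-0.1,0,0,0,0,0,0,-0.5,1.7,0,0,0,0,-0.8,2.8,0,0,0,0,-1.1,3.6,0,0,0,0,-1.1,3.6,0,0,0,0,-1.1,3.6,0,0,0,0,-1.1,3.6,0,0,0,0,-1.1,3.6,0,0,0,0,-1.1,3.6,0,0,0,0,-1.1,3.6,0,0,0,0,-1.1,3.6,0,0,0,0,-1.1,3.6,0,0,0,0,-1.1,3.6,0,0,0,0,0,0,0,0,0,0,0,0,0,0,0,0]}}

```text
t: 29.9
eef_pos: [0.5475, -0.0765, 0.1454]
eef_rot: [3.015, 0.882, -0.0]
ft_force: [-0.1, 1.4, -0.2]
width: 0.999
```

```bash
python3 - <<'E'
from h import *
to(.6301,-.3026,.145,34.0)
E
```

```text
t 29.9 pos [ 0.5475 -0.0765  0.1454] psi 32.6 F [-0.1  1.4 -0.2] w 86.89115339621182 shift cm [-5.22 23.5   0.05] ('rz', np.float64(-0.0244))
```

{"op": "carry_out", "data": {"moves": [0,0,0,0,0,-0.024,-0.6,2.36,0,0,0,0,-0.8,3.2,0,0,0,0,-0.8,3.2,0,0,0,0,-0.8,3.2,0,0,0,0,-0.8,3.2,0,0,0,0,-0.8,3.2,0,0,0,0,-0.8,3.2,0,0,0,0,-0.4,1.8,0,0,0,0,0,0,0,0,0,0,0,0,0,0,0,0,0,0,0,0,0,0,0,0,0,0,0,0]}}

```text
t: 30.98
eef_pos: [0.6323, -0.2967, 0.1453]
eef_rot: [-2.998, -0.935, -0.001]
ft_force: [-1.3, 0.9, 0.8]
width: 0.999
```

```bash
python3 - <<'E'
from h import *
to(.6301,-.3026,.031,34.0)
keep('a1');c=pickle.load(open('a1.pkl','rb'))
outl(c,'L',.6483,-.2831,34.0,'pics/a1z.png',(150,60,360,260),3,(.6483,-.2831,34.0,.08))
print(proj(c,[[.6301,-.3026,.08]]))
E
```

```text
t 30.9833 pos [ 0.6323 -0.2967  0.1453] psi 34.64 F [-1.3  0.9  0.8] w 86.91211672214484 shift cm [-0.53  0.37 11.43] ('rz', np.float64(0.0111))
31.0333 [ 0.6323 -0.297   0.1454] [-2.9985e+00 -9.3470e-01 -1.0000e-03] 0.009309747237019885
[[248.09020764 202.73915471]]
```

View pics/a1z.png

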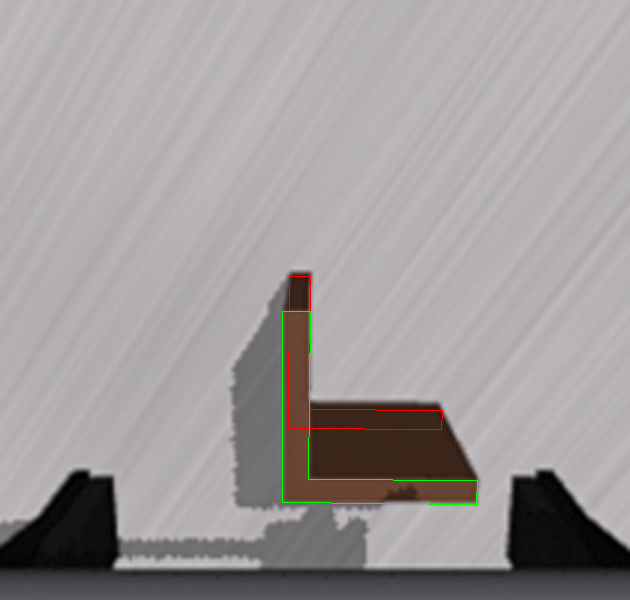

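{"op": "carry_out", "data": {"moves": [-0.5,0.33,2,0,0,0.009,0,0,3,0,0,0,0,0,3,0,0,0,0,0,2,0,0,0,0,0,1.3,0,0,0,0,0,0,0,0,0,0,0,0,0,0,0]}}

```text
t: 31.62
eef_pos: [0.6299, -0.3043, 0.0326]
eef_rot: [-3.004, -0.919, 0.0]
ft_force: [0.8, 0.2, 0.6]
width: 0.999
```

```bash
python3 - <<'E'
from h import *
to(.6301,-.3026,.031,34.0)
keep('a2')
E
```

```text
t 31.6167 pos [ 0.6299 -0.3043  0.0326] psi 34.02 F [0.8 0.2 0.6] w 86.91255241871322 shift cm [ 0.11 -0.13  0.16] ('rz', np.float64(0.0003))
31.6667 [ 0.6305 -0.3048  0.0337] [3.0034e+00 9.1820e-01 2.2000e-03] 0.015445071130821438
```

View pics/a2.png

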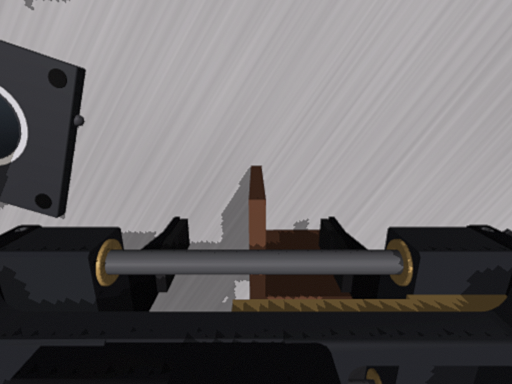

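{"op": "carry_out", "data": {"moves": [0.05,-0.12,0,0,0,0,0,0,0,0,0,0,0,0,0,0,0,0]}}

```text
t: 31.92
eef_pos: [0.6301, -0.3037, 0.0335]
eef_rot: [3.003, 0.918, 0.003]
ft_force: [-0.2, -0.5, -0.3]
width: 1.001
```

```bash
python3 - <<'E'
from h import *
to(.6301,-.3026,.031,34.0)
E
```

```text
t 31.9167 pos [ 0.6301 -0.3037  0.0335] psi 33.98 F [-0.2 -0.5 -0.3] w 87.05323653760655 shift cm [ 0.06 -0.1   0.25] ('rz', np.float64(-0.0003))
```

{"op": "carry_out", "data": {"moves": [0,0,0,0,0,0,0,0,0,0,0,0,0,0,0,0,0,0,0,0,0,0,0,0,0,0,0,0,0,0,0,0,0,0,0,0,0,0,0,0,0,0,0,0,0,0,0,0,0,0,0,0,0,0,0,0,0,0,0,0,0,0,0,0,0,0,0,0,0,0,0,0,0,0,0,0,0,0,0,0,0,0,0,0,0,0,0,0,0,0,0,0,0,0,0,0], "jaw": 0}}

```text
t: 33.25
eef_pos: [0.6297, -0.3034, 0.0322]
eef_rot: [3.004, 0.918, 0.001]
ft_force: [1.4, 0.6, 0.2]
width: 0.088
```

```bash
python3 - <<'E'
from h import *
to(.6301,-.3026,.031,34.0)
keep('a3')
E
```

```text
t 33.25 pos [ 0.6297 -0.3034  0.0322] psi 33.99 F [1.4 0.6 0.2] w 7.621908295380292 shift cm [ 0.07 -0.04  0.12] ('rz', np.float64(-0.0002))
33.3 [ 0.6297 -0.3034  0.0323] [3.0043e+00 9.1810e-01 8.0000e-04] 0.0011156688961959007
```

View pics/a3.png

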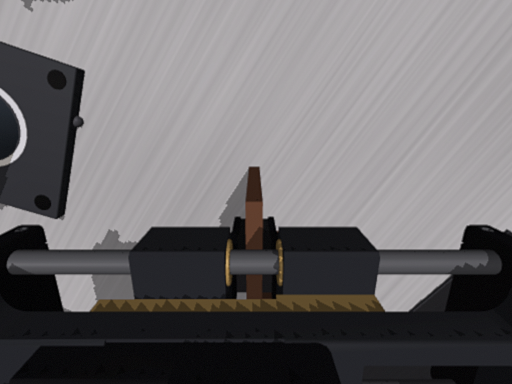

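{"op": "carry_out", "data": {"moves": [0,0,-1,0,0,0,0,0,-2,0,0,0,0,0,-3,0,0,0,0,0,-3,0,0,0,0,0,-1,0,0,0,0,0,0,0,0,0.1,0,0,0,0,0,0.119,0,0,0,0,0,0.119,0,0,0,0,0,0.119,0,0,0,0,0,0.119,0,0,0,0,0,0.119,0,0,0,0,0,0.119,0,0,0,0,0,0.115,0,0,0,0,0,0]}}

```text
t: 34.47
eef_pos: [0.6284, -0.3033, 0.1307]
eef_rot: [-3.096, 0.534, 0.004]
ft_force: [0.9, -0.4, -6.4]
width: 0.087
```

{"op": "carry_out", "data": {"moves": [-0.66,-1.54,0,0,0,0,-1.32,-3.08,0,0,0,0,-1.32,-3.08,0,0,0,0,-1.32,-3.08,0,0,0,0,-1.32,-3.08,0,0,0,0,-1.32,-3.08,0,0,0,0,-1.32,-3.08,0,0,0,0,-1.32,-3.08,0,0,0,0,-1.32,-3.08,0,0,0,0,-1.32,-3.08,0,0,0,0,-1.32,-3.08,0,0,0,0,-1.32,-3.08,0,0,0,0,-0.66,-1.57,0,0,0,0,0,0,0,0,0,0,0,0,0,0,0,0,0,0,0,0,0,0,0,0,0,0,0,0]}}

```text
t: 35.88
eef_pos: [0.6017, 0.0962, 0.1319]
eef_rot: [3.096, -0.526, -0.0]
ft_force: [0.4, -1.1, -6.2]
width: 0.088
```

```bash
python3 - <<'E'
from h import *
to(.6022,.0981,.042,-19.26)
keep('a4');c=pickle.load(open('a4.pkl','rb'))
outl(c,'L',.6289,.0956,-19.26,'pics/a4z.png',(180,80,340,230),4.5)
E
```

```text
t 35.8833 pos [0.6017 0.0962 0.1319] psi -19.27 F [ 0.4 -1.1 -6.2] w 7.631975211794831 shift cm [-0.02 -0.21  8.99] ('rz', np.float64(-0.0002))
35.9333 [0.6018 0.0962 0.132 ] [ 3.0965e+00 -5.2670e-01 -3.0000e-04] 0.006420074706070751
```

View pics/a4z.png

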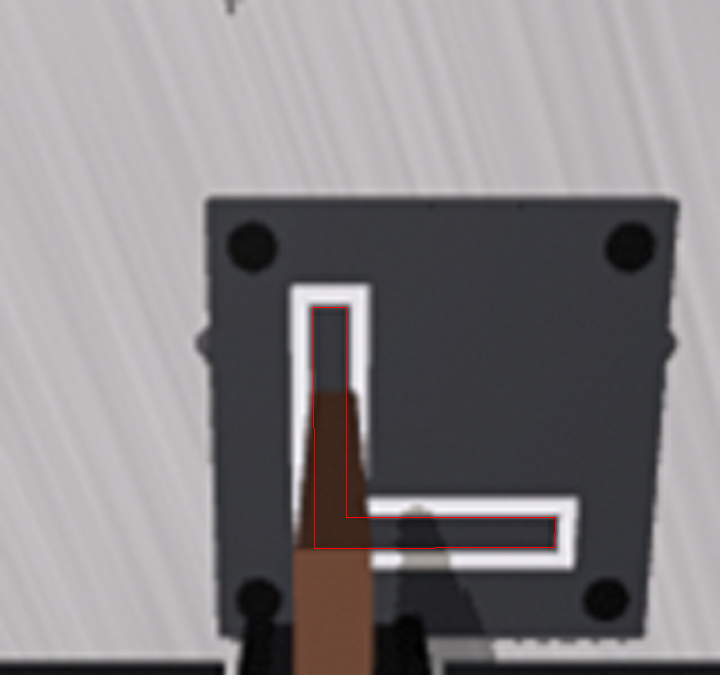

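{"op": "carry_out", "data": {"moves": [0,0,2,0,0,0,0,0,3,0,0,0,0,0,2,0,0,0,0,0,1,0,0,0,0,0,0.5,0,0,0,0,0,0,0,0,0,0,0,0,0,0,0,0,0,0,0,0,0]}}

```text
t: 36.6
eef_pos: [0.603, 0.0979, 0.0487]
eef_rot: [-3.096, 0.525, -0.004]
ft_force: [0.1, -0.2, -5.4]
width: 0.086
```

```bash
python3 - <<'E'
from h import *
to(.6022,.0981,.042,-19.26)
keep('a5');c=pickle.load(open('a5.pkl','rb'))
outl(c,'L',.6289,.0956,-19.26,'pics/a5z.png',(210,120,340,230),6)
E
```

```text
t 36.6 pos [0.603  0.0979 0.0487] psi -19.26 F [ 0.1 -0.2 -5.4] w 7.474187838405966 shift cm [-0.08  0.01  0.67] ('rz', np.float64(-0.0001))
36.65 [0.6029 0.0979 0.0487] [-3.0964  0.5252 -0.0035] 0.006044496258250106
```

View pics/a5z.png

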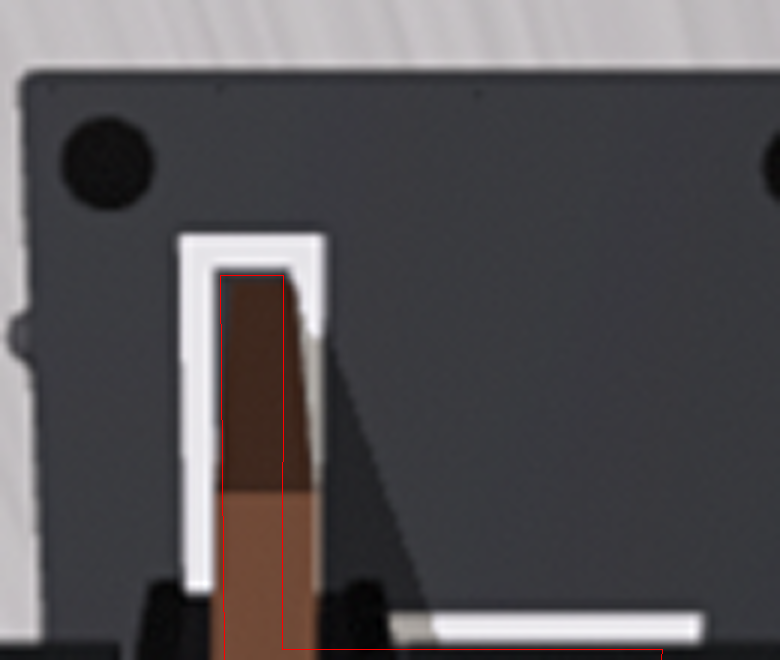

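{"op": "carry_out", "data": {"moves": [-0.05,0.05,0.2,0,0,0,0,0,0.2,0,0,0,0,0,0,0,0,0,0,0,0,0,0,0]}}

```text
t: 36.98
eef_pos: [0.6011, 0.0976, 0.0431]
eef_rot: [3.097, -0.525, -0.0]
ft_force: [0.3, 0.5, -5.8]
width: 0.087
```

```bash
python3 - <<'E'
from h import *
to(.6022,.0981,.042,-19.26)
crop('a6',(220,140,310,230),7)
E
```

```text
t 36.9833 pos [0.6011 0.0976 0.0431] psi -19.25 F [ 0.3  0.5 -5.8] w 7.537281061322299 shift cm [ 0.09 -0.09  0.11] ('rz', np.float64(0.0002))
37.0333 [0.6011 0.0975 0.0431] [ 3.0973e+00 -5.2530e-01 -2.0000e-04] 0.0026516002837309594
```

View pics/a6c.png

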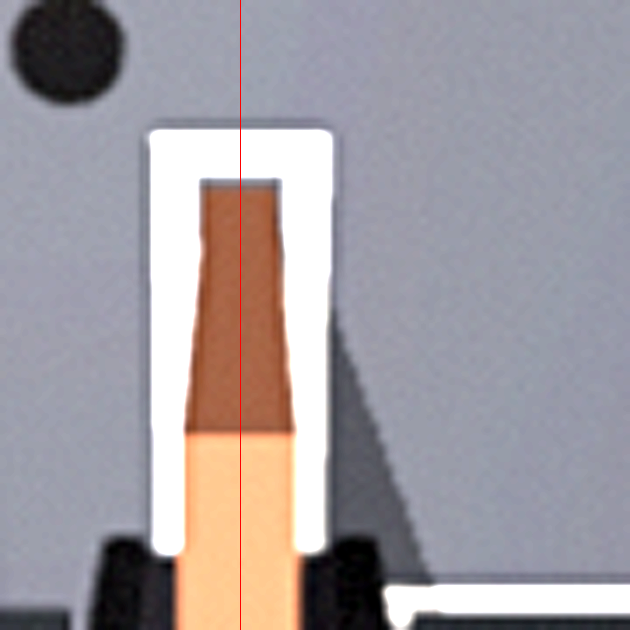

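Centred on the L in both directions. Lower to contact.

{"op": "carry_out", "data": {"moves": [0,0,0.08,0,0,0,0,0,0.08,0,0,0,0,0,0,0,0,0,0,0,0,0,0,0]}}

```text
t: 37.37
eef_pos: [0.6014, 0.0976, 0.0422]
eef_rot: [-3.097, 0.525, -0.001]
ft_force: [-3.7, -0.7, 3.1]
width: 0.094
```

```bash
python3 - <<'E'
from h import *
to(.6022,.0981,.042,-19.26)
crop('a7',(220,140,310,230),7)
E
```

```text
t 37.3667 pos [0.6014 0.0976 0.0422] psi -19.25 F [-3.7 -0.7  3.1] w 8.191254916282862 shift cm [ 0.06 -0.07  0.02] ('rz', np.float64(0.0001))
37.4167 [0.6013 0.0976 0.0422] [-3.097e+00  5.253e-01 -5.000e-04] 0.002750530322024883
```

View pics/a7c.png

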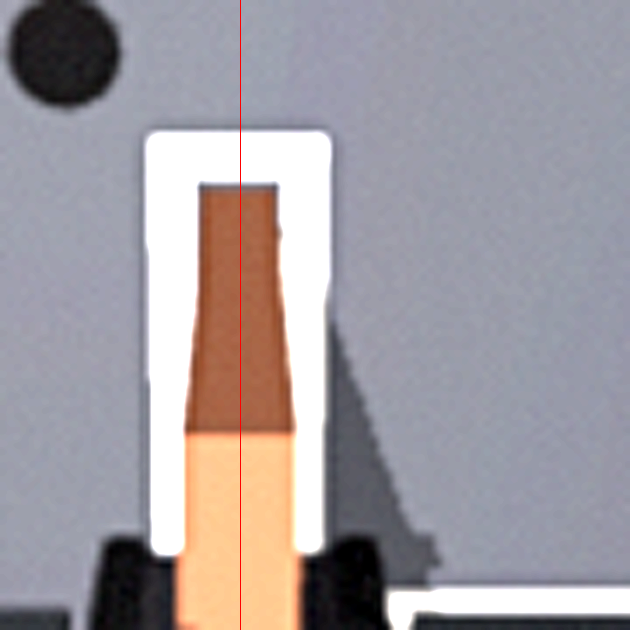

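{"op": "carry_out", "data": {"moves": [0,0,0,0,0,0,0,0,0,0,0,0,0,0,0,0,0,0,0,0,0,0,0,0,0,0,0,0,0,0,0,0,0,0,0,0,0,0,0,0,0,0,0,0,0,0,0,0,0,0,0,0,0,0,0,0,0,0,0,0,0,0,0,0,0,0], "jaw": 8.7}}

```text
t: 38.33
eef_pos: [0.6012, 0.0975, 0.0415]
eef_rot: [3.097, -0.525, -0.0]
ft_force: [-0.1, 0.2, 0.5]
width: 0.843
```

{"op": "carry_out", "data": {"moves": [0,0,-1,0,0,0,0,0,-2,0,0,0,0,0,-3,0,0,0,0,0,-3,0,0,0,0,0,-3,0,0,0,0,0,-3,0,0,0,0,0,-3,0,0,0,0,3,0,0,0,0,0,3,0,0,0,0,0,0,0,0,0,0,0,0,0,0,0,0,0,0,0,0,0,0]}}

```text
t: 39.33
eef_pos: [0.5814, 0.0413, 0.2222]
eef_rot: [-3.097, 0.525, -0.001]
ft_force: [0.3, 0.5, 0.5]
width: 1.003
```

```bash
python3 - <<'E'
from h import *
to(.6022,.0981,.042,-19.26)
keep('z1');c=pickle.load(open('z1.pkl','rb'))
outl(c,'L',.6289,.0956,-19.26,'pics/z1z.png',(0,0,512,260),1.5)
s=shot('scene'); save(s,'pics/z1s.png'); s=shot('side'); save(s,'pics/z1d.png')
E
```

```text
t 39.3333 pos [0.5814 0.0413 0.2222] psi -19.26 F [0.3 0.5 0.5] w 87.24705728681394 shift cm [ 0.08 -6.04 18.02] ('rz', np.float64(-0.0))
39.3833 [0.5815 0.0419 0.2219] [-3.097e+00  5.238e-01 -2.000e-04] 0.0104202558977567
```

View pics/z1.png

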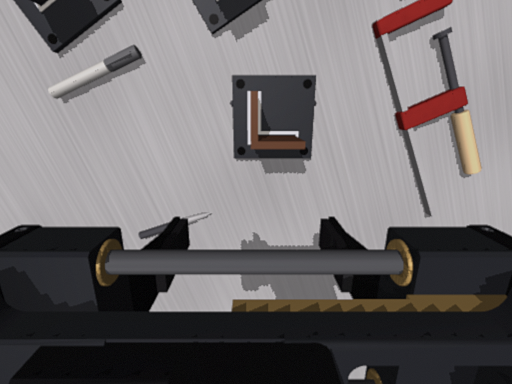

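View pics/z1d.png

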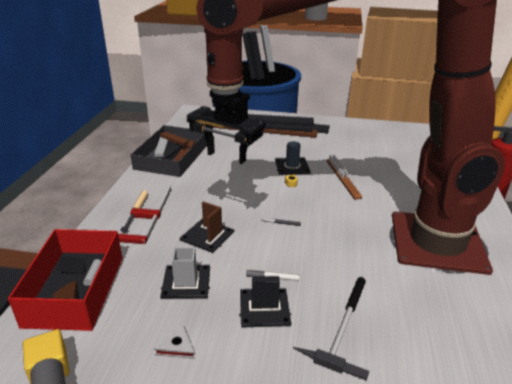

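View pics/z1s.png

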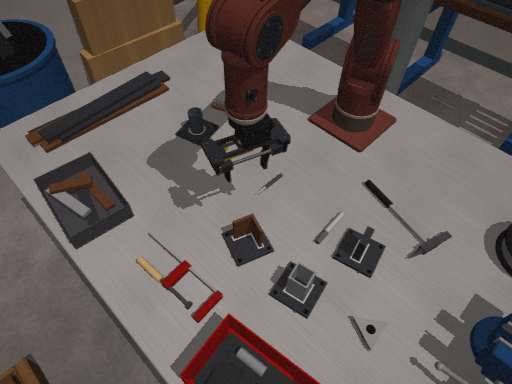

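All four stand. I'll check the angle in this view and take one wrist view over square and flat.

{"op": "carry_out", "data": {"moves": [0,-3.5,0,0,0,0,0,-3.5,0,0,0,0,0,-3.5,0,0,0,0,0,-3.5,0,0,0,0,-2,-1.5,0,0,0,0,-2,-1,0,0,0,0,0,0,0,0,0,0,0,0,0,0,0,0,0,0,0,0,0,0]}}

```text
t: 40.23
eef_pos: [0.5982, 0.2097, 0.2214]
eef_rot: [3.097, -0.525, 0.0]
ft_force: [0.3, -0.1, -0.6]
width: 0.996
```

```bash
python3 - <<'E'
from h import *
keep('z2');c=pickle.load(open('z2.pkl','rb'));print(proj(c,[[.6304,.2844,.01],[.4301,.3319,.01]]))
c1=pickle.load(open('z1.pkl','rb'))
def o(c,k,x,y,yaw,fn):
    u=proj(c,[[x,y,.05]])[0].astype(int); r=(max(u[0]-50,0),max(u[1]-50,0),u[0]+50,u[1]+50)
    outl(c,k,x,y,yaw,fn,r,4,(x,y,yaw,.09))
o(c1,'L',.6289,.0956,-19.26,'pics/c1.png');o(c,'sq',.6304,.2844,11.83,'pics/c2.png');o(c,'fl',.4301,.3319,12.82,'pics/c3.png')
I=[cv2.copyMakeBorder(i,0,400-i.shape[0],0,400-i.shape[1],0) for i in (cv2.imread(f'pics/c{j}.png') for j in (1,2,3))]
cv2.imwrite('pics/c.png',np.vstack([np.hstack(I[:2]),np.hstack([I[2],0*I[2]])])[:600+200][:, :800] if False else cv2.resize(np.hstack(I),None,fx=.66,fy=.66))
cv2.imwrite('pics/c12.png',np.hstack(I[:2]))
E
```

```text
40.2833 [0.5985 0.2091 0.2215] [ 3.0967e+00 -5.2650e-01  4.0000e-04] 0.009244774177408304
[[257.41598891 106.98700077]
 [107.09715534 123.26063298]]
```

View pics/c12.png

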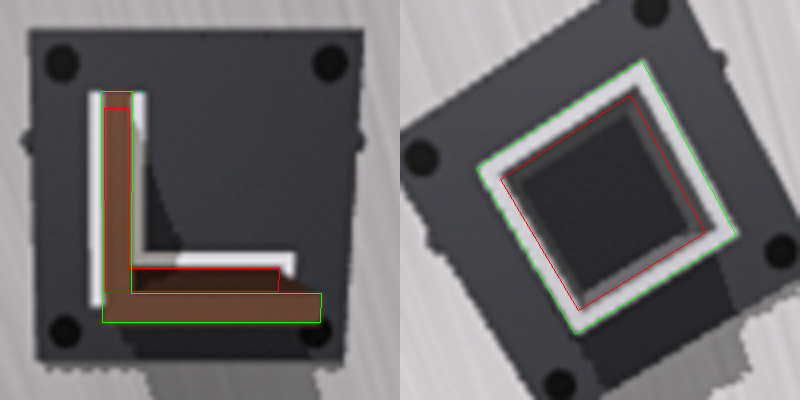

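View pics/c3.png

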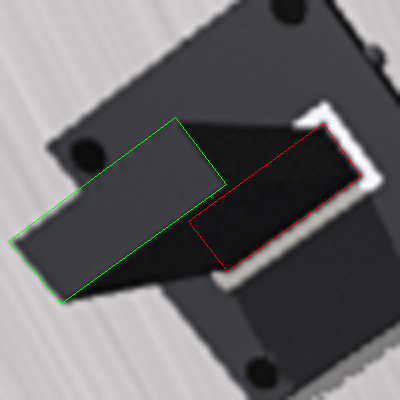

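All tops coincide with the outline poses to within about 1 mm. Handing in.

```bash
python3 -c "
from station import bot
print(bot.finish_job())"
```

```text
the job is handed in; nothing more can be done
None
```

All four stubs are standing free on their matching base plates, placed in the order pipe, square tube, flat bar, angle. I handed the job in at about 40 s of the 109 s allowed.

- **Setting down:** I lowered each stub in small steps until the wrist force showed light contact, at most about 18 N including its weight. Then I opened the jaws and lifted straight up.
- **Square, flat and angle:** after release, wrist-camera views with the outline poses overlaid at stub-top height matched to about 1 mm. Turn matched too, and the angle's corner is on the L's corner.
- **Pipe:** I checked its centring with the wrist camera just before opening the jaws, and the ring showed evenly around the visible part of its foot. After that, only the scene and side views confirmed it upright on its plate.
- **Disagreements:** pose readings just after long moves were off by about 2 mm. For the final placement I trusted the outline seen against the stub's foot in the wrist image instead. The angle's jaw opening read 7.5–8.2 mm for its 8 mm leg. No check failed.

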